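Shut down the orthoptic control box and put the slides away

ROBOT

A 6-joint arm with a two-finger parallel gripper is mounted at the origin on the work surface. World frame = base frame: x ahead of the robot, y to its left, z up, the work surface at z = 0. Lengths are in mm, angles in rad, forces in N, time in s.
With the tool pointing down it reaches from about 350 to 775 mm from the base axis. Payload 7.3 kg.
Tool frame: the origin (TCP) lies at the very end of the fingers, on their centre line; the grasp point (between the pads) lies 19 mm behind it; z points along the fingers, y is the line along which they close (so a half turn about z gives the same grasp; the last joint's range is limited). The gripper opens to 92 mm and grips with 3 to 60 N. Pads are 19 mm wide; open, the fingers measure 130 mm over their backs; the gripper's body (75 mm by 190 mm) begins 47 mm behind the grasp point.
Start: joints at [-1.399, 0.342, 1.524, -0, 1.275, -0.146], TCP at [164.073, -498.723, 226.741] pointing down, gripper open.
Joint ranges: [-2.53, 2.53], [-0.77, 2.02], [0.04, 2.7], [-1, 4.14], [0.28, 2.66], [-3.11, 3.11]. Speed limits (rad/s): [2.57, 2.57, 3.14, 3.14, 3.14, 3.14].

INTERFACE

Orientations are given as [roll, pitch, yaw] about the fixed x, y, z axes, in that order (R = Rz(yaw) Ry(pitch) Rx(roll)).
In Python, from plant import bot gives the robot as it stands.
- The arm moves only by the tool send_rows, never from a script. Its argument "rows" is a list of rows, each an object of numbers: "x", "y", "z": the shift along the tool's x, y, z in units of 0.2 m (1.0 is 0.2 m); "ax", "ay", "az": the turn, a rotation vector about the tool's x, y, z in units of 60 degrees (1.0 is 60 degrees); "jaw": the opening, from -1 (shut) to 1 (fully open), so that 0 is half open. In form: [{"x": .., "y": .., "z": .., "ax": .., "ay": .., "az": .., "jaw": ..}, ...]. A call has exactly 10 rows; each row is the pose to reach, as a shift and turn from the pose commanded when the call began, along the tool's axes at that moment; what a row does not reach only later rows make up. A row lasts 1/8 s, in which the tool goes at most 62.5 mm and 10.7 degrees, less where a joint would pass 70% of its speed; a pose out of reach is approached as far as the arm can. A call with a number of a shift or a turn outside -1 to 1 is refused whole. A call with a gripper value outside its range is refused whole. The fingers move at their own pace and stop on an object; the grip force is fixed at half the most. Time passes only in rows, so rows that repeat a pose let the fingers close, or fill a call up. It gives the time, the measured TCP pose, the force, the opening and the grip force at its end, in the units of the state.
- bot.get_obs(): the state, without advancing time (a new reading comes with each control period).
- bot.capture(name): name is "scene" or "top" or "wrist"; returns (picture, depth): 384x512x3 uint8, red, green, blue; 384x512 float32, mm along the optical axis (not along the pixel's ray), 0 where there is no reading.
- bot.camera_model(name): a dict with "vertical_fov" (degrees; the focal length in pixels is half the picture's height over the tangent of half this angle, whatever the lens; pixels are square), "cx", "cy" (the principal point, pixels), "R" (3x3) and "t" (3): a world point X has camera coordinates R X + t; the wrist camera has in their place "T_tool_cam" (4x4, takes a point from camera to tool coordinates, whose origin is the TCP and whose axes are the flange's). Camera axes: x right, y down, z forward; pixel columns grow to the right and rows downward; lengths in mm; the calibration is good to about 2 mm. The wrist camera is an equidistant fisheye: a pixel r from the principal point sees the ray r / f radians off the axis. A picture is of the moment at which its call begins: read the wrist's pose just before it. camera_model takes no time and is no camera call.
- bot.close_job(): hands the job in; it is judged then, once.
The state is a dict: "time": time; "joint_positions": joint angles; "dq": joint speeds; "tau": joint torques, N m; "tool_pos": TCP position; "tcp_rot": TCP orientation; "contact_force": force on the tool from outside, world axes, zero at the start; "moment": the same for the moment, N m; "grip_width": finger opening in mm; "finger_force": force on a finger pad.
Only numpy, scipy, OpenCV 4.12 (cv2) and the standard library are available. Lean on these libraries where they do the work, as an engineer would, in place of code of your own. Each camera call takes 0.05 s, during which the arm holds its last target. There are 200 camera calls.

TASK

The eye clinic's session is over: turn the black dimmer knob fully anticlockwise to its stop, and only then take the stylus from its stand and press with its tip, not with the fingers, to rock the green switch fully over to off, leaving the other three switches on. Put the stylus back upright in its stand, all the way in. Lay every blue slide in the blue tray and every orange slide in the orange tray, each flat on the tray's floor and none stacked, and leave the bottle, mug and occluder where they are.

Things in the scene. Friction and masses are not known exactly. Their poses are not given: they have to be found in the camera images.
- console: light-grey instrument control box fixed to the desk, 130 (its x) x 280 (its y) x 45 mm high, flat top; origin at the centre of its underside, x pointing away from the robot. On its top: four rocker switches in a row along its y (their centres 28 mm apart, from y = 13 to 97 mm), and the dimmer knob at y = -95 mm.
- dimmer (a joint): turning angle of the black dimmer knob, rad: 0 at its fully anticlockwise stop (lamps dark), growing clockwise seen from above, to 4.4. Plain friction (0.03 N m), stays where it is left.
- dimmer_grip (a point): point on the dimmer's upright axis, the height at which to grip it, 82 mm above the desk. The grip is an upright bar 42 mm long (along this point's x axis, which turns with the knob) x 14 mm thick, its top 7 mm above and its foot 23 mm below this point, on a 44 mm disc.
- red_switch: red rocker switch, fixed on the top of the control box, its place in the row differing from start to start: red cap 36 mm (x) x 15 mm (y) on a black bezel 44 x 21 mm; includes bezel and cap; origin on the control box's top, 45 mm above the desk, under the middle of the cap; axes as the console's.
- red_rocker (a joint): tilt of the red cap about the console's y direction, 9 mm above the box's top, rad: 0 = on (the end away from the robot, marked with a black dot, stands up), 0.6 = off (that end fully down). Stays where it is left; about 3 N on the dot rocks it.
- white_switch: white rocker switch, fixed on the top of the control box, its place in the row differing from start to start: white cap 36 mm (x) x 15 mm (y) on a black bezel 44 x 21 mm; includes bezel and cap; origin on the control box's top, 45 mm above the desk, under the middle of the cap; axes as the console's.
- white_rocker (a joint): tilt of the white cap about the console's y direction, 9 mm above the box's top, rad: 0 = on (the end away from the robot, marked with a black dot, stands up), 0.6 = off (that end fully down). Stays where it is left; about 3 N on the dot rocks it.
- green_switch: green rocker switch, fixed on the top of the control box, its place in the row differing from start to start: green cap 36 mm (x) x 15 mm (y) on a black bezel 44 x 21 mm; includes bezel and cap; origin on the control box's top, 45 mm above the desk, under the middle of the cap; axes as the console's.
- green_rocker (a joint): tilt of the green cap about the console's y direction, 9 mm above the box's top, rad: 0 = on (the end away from the robot, marked with a black dot, stands up), 0.6 = off (that end fully down). Stays where it is left; about 3 N on the dot rocks it.
- yellow_switch: yellow rocker switch, fixed on the top of the control box, its place in the row differing from start to start: yellow cap 36 mm (x) x 15 mm (y) on a black bezel 44 x 21 mm; includes bezel and cap; origin on the control box's top, 45 mm above the desk, under the middle of the cap; axes as the console's.
- yellow_rocker (a joint): tilt of the yellow cap about the console's y direction, 9 mm above the box's top, rad: 0 = on (the end away from the robot, marked with a black dot, stands up), 0.6 = off (that end fully down). Stays where it is left; about 3 N on the dot rocks it.
- green_far (a point): the black dot on top of the green cap's far end (12 mm from the pivot): the place to press. It sinks about 7 mm from on to off, moving with the cap; its height is about 61 mm over the desk when on.
- stylus: loose stylus, 140 mm long, 45 g: steel shaft 8 mm in diameter and 56 mm long with a blunt tip, then a black collar 24 mm in diameter and 6 mm thick, then a round yellow handle 18 mm in diameter and 78 mm long. Origin at the tip, z axis along it to the handle's end. It stands upright in the stand, collar on the stand's top, tip 6 mm above the desk.
- stand: dark steel stylus stand fixed to the desk, 60 x 60 x 62 mm high, with an upright through hole 14 mm wide in the middle of its top, bevelled 3 mm; origin at the centre of its underside. It is left or right of the control box.
- blue_tray: blue open tray fixed to the desk, 105 (its x) x 175 (its y) x 16 mm high, walls 4 mm, floor 4 mm thick; origin at the centre of its underside. Room for three slides side by side along its y, each lying along its x. Left or right on the desk.
- orange_tray: orange open tray fixed to the desk, 105 (its x) x 175 (its y) x 16 mm high, walls 4 mm, floor 4 mm thick; origin at the centre of its underside. Room for three slides side by side along its y, each lying along its x. Left or right on the desk.
- blue_slide_1: loose blue-framed picture slide, 60 g, None if absent: flat plate 80 (its x) x 40 (its y) x 8 mm with an upright grip fin along its x in the middle, 64 long, 10 thick, rising 26 mm above the plate (34 mm overall); two pale windows. Origin at the centre of its underside. It starts flat on the desk in front of the control box.
- blue_slide_2: loose blue-framed picture slide, 60 g, None if absent: flat plate 80 (its x) x 40 (its y) x 8 mm with an upright grip fin along its x in the middle, 64 long, 10 thick, rising 26 mm above the plate (34 mm overall); two pale windows. Origin at the centre of its underside. It starts flat on the desk in front of the control box.
- blue_slide_3: loose blue-framed picture slide, 60 g, None if absent: flat plate 80 (its x) x 40 (its y) x 8 mm with an upright grip fin along its x in the middle, 64 long, 10 thick, rising 26 mm above the plate (34 mm overall); two pale windows. Origin at the centre of its underside. It starts flat on the desk in front of the control box.
- orange_slide_1: loose orange-framed picture slide, 60 g, None if absent: flat plate 80 (its x) x 40 (its y) x 8 mm with an upright grip fin along its x in the middle, 64 long, 10 thick, rising 26 mm above the plate (34 mm overall); two pale windows. Origin at the centre of its underside. It starts flat on the desk in front of the control box.
- orange_slide_2: loose orange-framed picture slide, 60 g, None if absent: flat plate 80 (its x) x 40 (its y) x 8 mm with an upright grip fin along its x in the middle, 64 long, 10 thick, rising 26 mm above the plate (34 mm overall); two pale windows. Origin at the centre of its underside. It starts flat on the desk in front of the control box.
- drops: bystander: white eye-drop bottle with a green cap, 40 mm in diameter, 75 mm tall, standing on the other side of the control box from the stand; origin under its centre.
- mug: bystander: blue mug 80 mm in diameter, 90 mm tall, to the right; origin under its centre.
- occluder: bystander: flat red eye occluder paddle about 185 mm long, 8 mm thick, lying to the left of the control box; origin near the middle of its handle.
Not all that is in view belongs to the job. Leave any pink or yellow look-alike of the blue_slide_3 alone.

How it is judged (in metres and radians):
On the way, in this order (a step that is already met when the one before it is completed fails the run):
1. the dimmer is fully anticlockwise (within 0.12 rad of its stop) (value of joint dimmer below 0.12 rad), for 0.2 s.
2. the stylus rocks the green switch to off (beyond 0.5 rad, the stylus touching it) (value of joint green_rocker above 0.5 rad and contact force between stylus and green_switch above 0.2 N).
At the end, for the whole second after the job is handed in: Dimmer within 0.12 rad of 0; green rocker above 0.5 rad, the others below 0.12; stylus upright (0.12 rad), within 8 mm of the stand's axis, tip under 10 mm high; each slide within 45 mm (x), 80 mm (y) of its tray's middle, flat (0.1 rad), underside under 9 mm high; all at rest (value of joint each of dimmer, red_rocker, white_rocker, yellow_rocker below 0.12 rad and value of joint green_rocker above 0.5 rad and angle between stylus's own z axis and vertical below 0.12 rad and horizontal distance between stylus and stand below 0.008 m and height (world z) of stylus below 0.01 m and linear speed of each of stylus, blue_slide_1, blue_slide_2, blue_slide_3, orange_slide_1, orange_slide_2 below 0.02 m/s and angle between each of blue_slide_1, blue_slide_2, blue_slide_3, orange_slide_1, orange_slide_2's own z axis and vertical below 0.1 rad and height (world z) of each of blue_slide_1, blue_slide_2, blue_slide_3, orange_slide_1, orange_slide_2 below 0.009 m and x of blue_slide_1 in the frame of blue_tray between -0.045 and 0.045 m and y of blue_slide_1 in the frame of blue_tray between -0.08 and 0.08 m and x of blue_slide_2 in the frame of blue_tray between -0.045 and 0.045 m and y of blue_slide_2 in the frame of blue_tray between -0.08 and 0.08 m and x of blue_slide_3 in the frame of blue_tray between -0.045 and 0.045 m and y of blue_slide_3 in the frame of blue_tray between -0.08 and 0.08 m and x of orange_slide_1 in the frame of orange_tray between -0.045 and 0.045 m and y of orange_slide_1 in the frame of orange_tray between -0.08 and 0.08 m and x of orange_slide_2 in the frame of orange_tray between -0.045 and 0.045 m and y of orange_slide_2 in the frame of orange_tray between -0.08 and 0.08 m); the robot touches nothing.
It fails at once if the fingers press on a rocker switch (contact force between the fingers and red_switch above 1.5 N or contact force between the fingers and white_switch above 1.5 N or contact force between the fingers and green_switch above 1.5 N or contact force between the fingers and yellow_switch above 1.5 N).
It fails at once if the eye-drop bottle, mug or occluder is moved more than 30 mm (distance of any of drops, mug, occluder from where it was at the start of the episode above 0.03 m).
Of blue_slide_1, blue_slide_2, blue_slide_3, orange_slide_1, orange_slide_2 only 3 to 5 are there at a start; the rules pass over those that are not, and their reading is None.
At some moment in a run one of blue_slide_1, blue_slide_2, blue_slide_3, orange_slide_1, orange_slide_2 may be knocked a few centimetres aside while the robot is not near it.
It also fails if it takes over 208 s, if anything falls off the work surface, if the arm or the gripper's body presses on something with over 40 N, if the wrist force passes 120 N, or if a joint passes its speed limit or range.

## Working session

There is one attempt and no reset: what is moved stays moved. The work goes in short steps, Python scripts to look and compute and a tool call to move; the robot and the scene stay as the last step left them, time stands still between calls to the robot, and variables do not carry over. Pictures are saved under pics/ and viewed, at most 14 in all, crops included, and the job is handed in when it is done.

Besides the shell and the picture viewer there is one more tool, called by a JSON object that holds its "method" and its "body", one argument or row to a line. send_rows: Moves the arm, as the interface text tells. Its arguments: {"type":"object","properties":{"rows":{"type":"array","items":{"type":"object","properties":{"x":{"type":"number","minimum":-1,"maximum":1},"y":{"type":"number","minimum":-1,"maximum":1},"z":{"type":"number","minimum":-1,"maximum":1},"ax":{"type":"number","minimum":-1,"maximum":1},"ay":{"type":"number","minimum":-1,"maximum":1},"az":{"type":"number","minimum":-1,"maximum":1},"jaw":{"type":"number"}}}}},"required":["rows"]}

```bash
mkdir -p pics; ls
python3 - <<'E'
from plant import bot
import cv2,numpy as np
o=bot.get_obs();print({k:np.round(v,3) for k,v in o.items()})
for n in("scene","top"):
    im,d=bot.capture(n);cv2.imwrite(f"pics/{n}0.png",im[:,:,::-1]);np.savez(f"{n}0.npz",im=im,d=d)
    m=bot.camera_model(n);print(n,{k:np.round(v,3).tolist() for k,v in m.items()}, np.percentile(d,[0,5,50,95]))
print({k:np.round(v,3).tolist() for k,v in bot.camera_model("wrist").items()})
E
```

```text
pics
{'time': np.float64(0.0), 'joint_positions': array([-1.399,  0.343,  1.525,  0.   ,  1.275, -0.146]), 'dq': array([-0.   , -0.   , -0.   , -0.001, -0.001,  0.001]), 'tau': array([ 1.0000e-03, -4.3124e+01, -2.4422e+01,  7.2000e-02,  5.6000e-02,
       -0.0000e+00]), 'tool_pos': array([ 164.007, -498.302,  226.022]), 'tcp_rot': array([-3.14 , -0.   ,  0.318]), 'contact_force': array([-1.069, -0.293, -0.32 ]), 'moment': array([-0.01 ,  0.021,  0.001]), 'finger_force': np.float64(0.0), 'grip_width': np.float64(91.618)}
scene {'vertical_fov': 44.799, 'cx': 245.996, 'cy': 192.302, 'R': [[0.262, 0.965, -0.0], [0.836, -0.227, -0.5], [-0.483, 0.131, -0.866]], 't': [-98.875, -371.559, 1486.092]} [   0.         1045.64190063 1259.10040283 1988.03282471]
top {'vertical_fov': 48.328, 'cx': 255.521, 'cy': 195.26, 'R': [[-0.018, -1.0, 0.018], [-0.991, 0.016, -0.13], [0.13, -0.02, -0.991]], 't': [-22.427, 510.238, 1274.936]} [   0.          654.35602722 1331.53265381 2216.32758789]
{'vertical_fov': 65.706, 'cx': 258.079, 'cy': 197.067, 'T_tool_cam': [[-0.001, -0.961, -0.277, 75.196], [1.0, -0.001, -0.0, 0.604], [-0.0, -0.277, 0.961, -158.962], [0.0, 0.0, 0.0, 1.0]]}
```

View pics/top0.png

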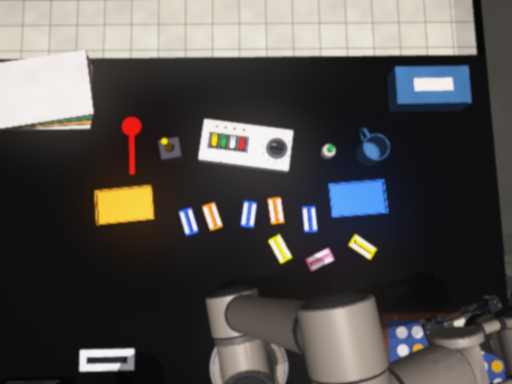

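View pics/scene0.png

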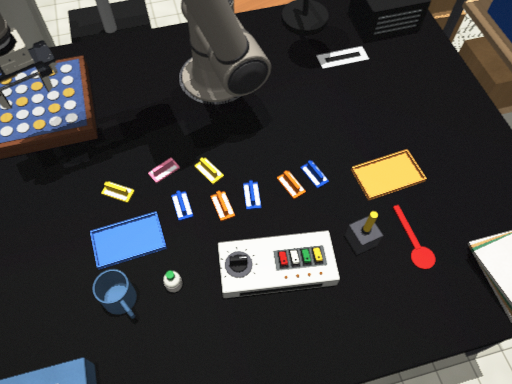

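```bash
cat > h.py <<'E'
import numpy as np,cv2
from scipy.spatial.transform import Rotation as Ro
from plant import bot
def cam(name,obs=None):
    m=bot.camera_model(name);f=192/np.tan(np.radians(m["vertical_fov"])/2)
    if name!="wrist":
        R=np.array(m["R"]);return dict(f=f,c=(m["cx"],m["cy"]),R=R.T,p=-R.T@np.array(m["t"]),fe=0)
    T=np.array(m["T_tool_cam"]);Rt=Ro.from_euler("xyz",obs["tcp_rot"]).as_matrix()
    return dict(f=f,c=(m["cx"],m["cy"]),R=Rt@T[:3,:3],p=Rt@T[:3,3]+obs["tool_pos"],fe=1)
def ray(c,uv):
    q=(np.atleast_2d(uv)-np.array(c["c"]))/c["f"]
    if c["fe"]:
        r=np.linalg.norm(q,axis=1,keepdims=True)+1e-9;d=np.hstack([q/r*np.sin(r),np.cos(r)])
    else: d=np.hstack([q,np.ones((len(q),1))])
    d=d@c["R"].T;return d/np.linalg.norm(d,axis=1,keepdims=True)
def plane(c,uv,z):
    d=ray(c,uv);return c["p"]+d*((z-c["p"][2])/d[:,2:])
def tri(c1,u1,c2,u2):
    a,b=ray(c1,u1)[0],ray(c2,u2)[0]
    s=np.linalg.lstsq(np.c_[a,-b],c2["p"]-c1["p"],rcond=None)[0]
    A,B=c1["p"]+s[0]*a,c2["p"]+s[1]*b;return (A+B)/2,np.linalg.norm(A-B)
HS={"blue":((100,120,60),(125,255,255)),"orange":((6,120,80),(19,255,255)),"yellow":((22,120,80),(35,255,255)),"green":((40,80,40),(85,255,255)),"red":((0,160,80),(5,255,255))}
def mask(im,k):
    return cv2.inRange(cv2.cvtColor(im,cv2.COLOR_RGB2HSV),*map(np.array,HS[k]))
def blobs(im,k,amin=25):
    n,l,s,c=cv2.connectedComponentsWithStats(cv2.morphologyEx(mask(im,k),cv2.MORPH_CLOSE,np.ones((3,3))))
    return [(c[i],s[i],l==i) for i in range(1,n) if s[i][4]>=amin]
def snap(name,tag):
    o=bot.get_obs();im,d=bot.capture(name);cv2.imwrite(f"pics/{tag}.png",im[:,:,::-1]);np.savez(f"{tag}.npz",im=im,d=d,**{k:o[k] for k in("tool_pos","tcp_rot")});return im,d,cam(name,o)
def load(name,tag):
    z=np.load(f"{tag}.npz");return z["im"],z["d"],cam(name,z if name=="wrist" else None)
E
python3 - <<'E'
from h import *
for n in("top","scene"):
    z=np.load(f"{n}0.npz");im=z["im"];c=cam(n)
    for k in HS:
        for b in blobs(im,k,12):
            h=16 if b[1][4]>600 else 12
            print(n,k,b[0].round(1),b[1].tolist(),plane(c,b[0],h)[0].round(0)[:2],"d",np.median(z["d"][b[2]]).round())
E
```

```text
top blue [431.9  84.5] [394, 65, 78, 40, 2362] [ 864. -608.] d 1315.0
top blue [372.3 146.6] [360, 128, 31, 35, 673] [ 661. -404.] d 1336.0
top blue [357.7 198. ] [327, 178, 63, 41, 2227] [ 498. -349.] d 1341.0
top blue [248.2 213.5] [240, 199, 18, 30, 163] [456.  -8.] d 1321.0
top blue [309.3 218.5] [301, 204, 18, 30, 181] [ 437. -197.] d 1323.0
top blue [188.3 221.3] [178, 206, 22, 31, 163] [435. 177.] d 1316.0
top blue [402.5 338.4] [388, 321, 40, 41, 563] [  73. -464.] d 1242.0
top blue [493.1 367.5] [484, 353, 22, 31, 217] [ -16. -730.] d 1236.0
top orange [ 72.1 122.6] [44, 120, 48, 6, 111] [753. 543.] d 1337.0
top orange [120.1 200.8] [94, 184, 61, 42, 321] [502. 387.] d 1324.0
top orange [275.3 210. ] [267, 196, 18, 29, 163] [466. -92.] d 1324.0
top orange [211.9 215.6] [202, 201, 21, 30, 168] [452. 104.] d 1317.0
top orange [133.1 220.9] [125, 219, 16, 4, 27] [439. 346.] d 1318.0
top orange [118.  222.2] [115, 221, 7, 3, 15] [436. 391.] d 1312.0
top orange [385.  337.9] [383, 330, 5, 20, 48] [  76. -411.] d 1243.0
top yellow [214.  139.6] [211, 133, 7, 14, 80] [692.  96.] d 
[... 3014 characters left out ...]
yellow [208.3 169.6] [194, 157, 30, 27, 242] [ 349. -101.] d 1286.0
scene yellow [116.9 190. ] [101, 181, 34, 22, 300] [ 348. -354.] d 1255.0
scene yellow [370.4 220.6] [363, 211, 15, 21, 164] [614. 272.] d 1095.0
scene yellow [317.2 253.8] [313, 247, 10, 15, 96] [665. 107.] d 1122.0
scene green [482.3 244.9] [471, 238, 29, 14, 50] [752. 519.] d 1156.0
scene green [305.8 255.5] [301, 249, 10, 14, 99] [662.  78.] d 1119.0
scene green [169.4 274.2] [165, 270, 9, 10, 68] [ 621. -261.] d 1078.0
scene green [507.6 303.2] [503, 297, 9, 12, 17] [903. 501.] d 1087.0
scene red [416.  244.2] [393, 204, 43, 65, 768] [708. 355.] d 1181.0
scene red [282.9 257.9] [279, 251, 9, 14, 92] [653.  20.] d 1115.0
```

{"method": "send_rows", "body": {
  "rows": [
    {"x":0.3,"y":-0.17,"z":-0.1},
    {"x":0.6,"y":-0.34,"z":-0.15},
    {"x":0.86,"y":-0.5,"z":-0.15},
    {"x":0.86,"y":-0.5,"z":-0.15},
    {"x":0.86,"y":-0.5,"z":-0.15},
    {"x":0.86,"y":-0.5,"z":-0.15},
    {"x":0.86,"y":-0.5,"z":-0.15},
    {"x":0.86,"y":-0.5,"z":-0.15},
    {"x":0.86,"y":-0.5,"z":-0.15},
    {"x":0.86,"y":-0.5,"z":-0.15}
  ]
}}

```text
schema error: expected keys x, y, z, ax, ay, az, jaw
```

{"method": "send_rows", "body": {
  "rows": [
    {"x":0.3,"y":-0.17,"z":-0.1},
    {"x":0.6,"y":-0.34,"z":-0.12},
    {"x":0.86,"y":-0.5,"z":-0.12},
    {"x":0.86,"y":-0.5,"z":-0.12},
    {"x":0.86,"y":-0.5,"z":-0.12},
    {"x":0.86,"y":-0.5,"z":-0.12},
    {"x":0.86,"y":-0.5,"z":-0.12},
    {"x":0.86,"y":-0.5,"z":-0.12},
    {"x":0.86,"y":-0.5,"z":-0.12},
    {"x":0.86,"y":-0.5,"z":-0.12}
  ]
}}

```text
schema error: expected keys x, y, z, ax, ay, az, jaw
```

{"method": "send_rows", "body": {
  "rows": [
    {"x":0.3,"y":-0.17,"z":-0.1,"az":0.1},
    {"x":0.6,"y":-0.34,"z":-0.1,"az":0.2},
    {"x":0.86,"y":-0.5,"z":-0.1,"az":0.3},
    {"x":0.86,"y":-0.5,"z":-0.1,"az":0.3},
    {"x":0.86,"y":-0.5,"z":-0.1,"az":0.3},
    {"x":0.86,"y":-0.5,"z":-0.1,"az":0.3},
    {"x":0.86,"y":-0.5,"z":-0.1,"az":0.3},
    {"x":0.86,"y":-0.5,"z":-0.1,"az":0.3},
    {"x":0.86,"y":-0.5,"z":-0.1,"az":0.3},
    {"x":0.86,"y":-0.5,"z":-0.1,"az":0.3}
  ]
}}

```text
schema error: expected keys x, y, z, ax, ay, az, jaw
```

Run:
```python
from h import *
im,d,c=snap("wrist","w1");print(c["p"].round(),bot.get_obs()["tool_pos"].round(1),bot.get_obs()["tcp_rot"].round(3),bot.get_obs()["contact_force"].round(1))
```

```text
[ 236. -476.  385.] [ 164.  -498.4  226.2] [-3.14  -0.     0.318] [-0.9  0.9 -0.4]
```

View pics/w1.png

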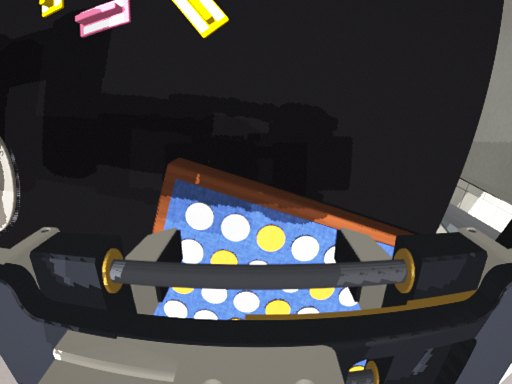

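The start view: nothing moved, because every row needs all seven keys. The gripper fingers are at the bottom, near (150,270) and (370,270).

{"method": "send_rows", "body": {
  "rows": [
    {"x":0.3,"y":-0.17,"z":-0.1,"ax":0,"ay":0,"az":0,"jaw":1},
    {"x":0.6,"y":-0.34,"z":-0.15,"ax":0,"ay":0,"az":0,"jaw":1},
    {"x":0.86,"y":-0.5,"z":-0.15,"ax":0,"ay":0,"az":0,"jaw":1},
    {"x":0.86,"y":-0.5,"z":-0.15,"ax":0,"ay":0,"az":0,"jaw":1},
    {"x":0.86,"y":-0.5,"z":-0.15,"ax":0,"ay":0,"az":0,"jaw":1},
    {"x":0.86,"y":-0.5,"z":-0.15,"ax":0,"ay":0,"az":0,"jaw":1},
    {"x":0.86,"y":-0.5,"z":-0.15,"ax":0,"ay":0,"az":0,"jaw":1},
    {"x":0.86,"y":-0.5,"z":-0.15,"ax":0,"ay":0,"az":0,"jaw":1},
    {"x":0.86,"y":-0.5,"z":-0.15,"ax":0,"ay":0,"az":0,"jaw":1},
    {"x":0.86,"y":-0.5,"z":-0.15,"ax":0,"ay":0,"az":0,"jaw":1}
  ]
}}

```text
time: 1.4
tool_pos: [296.1, -350.1, 256.7]
tcp_rot: [-3.142, 0.0, 0.318]
contact_force: [-0.7, -0.9, -0.3]
grip_width: 91.6
finger_force: 0.0
```

{"method": "send_rows", "body": {
  "rows": [
    {"x":0.3,"y":-0.17,"z":-0.1,"ax":0,"ay":0,"az":0,"jaw":1},
    {"x":0.6,"y":-0.34,"z":-0.12,"ax":0,"ay":0,"az":0,"jaw":1},
    {"x":0.86,"y":-0.5,"z":-0.12,"ax":0,"ay":0,"az":0,"jaw":1},
    {"x":0.86,"y":-0.5,"z":-0.12,"ax":0,"ay":0,"az":0,"jaw":1},
    {"x":0.86,"y":-0.5,"z":-0.12,"ax":0,"ay":0,"az":0,"jaw":1},
    {"x":0.86,"y":-0.5,"z":-0.12,"ax":0,"ay":0,"az":0,"jaw":1},
    {"x":0.86,"y":-0.5,"z":-0.12,"ax":0,"ay":0,"az":0,"jaw":1},
    {"x":0.86,"y":-0.5,"z":-0.12,"ax":0,"ay":0,"az":0,"jaw":1},
    {"x":0.86,"y":-0.5,"z":-0.12,"ax":0,"ay":0,"az":0,"jaw":1},
    {"x":0.86,"y":-0.5,"z":-0.12,"ax":0,"ay":0,"az":0,"jaw":1}
  ]
}}

```text
time: 2.65
tool_pos: [428.3, -201.4, 280.7]
tcp_rot: [3.141, 0.0, 0.318]
contact_force: [-0.8, -0.2, 0.0]
grip_width: 91.9
finger_force: 0.0
```

{"method": "send_rows", "body": {
  "rows": [
    {"x":0.3,"y":-0.17,"z":-0.1,"ax":0,"ay":0,"az":0.1,"jaw":1},
    {"x":0.6,"y":-0.34,"z":-0.1,"ax":0,"ay":0,"az":0.2,"jaw":1},
    {"x":0.86,"y":-0.5,"z":-0.1,"ax":0,"ay":0,"az":0.3,"jaw":1},
    {"x":0.86,"y":-0.5,"z":-0.1,"ax":0,"ay":0,"az":0.3,"jaw":1},
    {"x":0.86,"y":-0.5,"z":-0.1,"ax":0,"ay":0,"az":0.3,"jaw":1},
    {"x":0.86,"y":-0.5,"z":-0.1,"ax":0,"ay":0,"az":0.3,"jaw":1},
    {"x":0.86,"y":-0.5,"z":-0.1,"ax":0,"ay":0,"az":0.3,"jaw":1},
    {"x":0.86,"y":-0.5,"z":-0.1,"ax":0,"ay":0,"az":0.3,"jaw":1},
    {"x":0.86,"y":-0.5,"z":-0.1,"ax":0,"ay":0,"az":0.3,"jaw":1},
    {"x":0.86,"y":-0.5,"z":-0.1,"ax":0,"ay":0,"az":0.3,"jaw":1}
  ]
}}

```text
time: 3.9
tool_pos: [560.4, -52.7, 300.8]
tcp_rot: [3.141, -0.0, 0.003]
contact_force: [0.6, 0.5, 0.0]
grip_width: 91.9
finger_force: 0.0
```

Run:
```python
from h import *
im,d,c=snap("wrist","w2");print(c["p"].round(),bot.get_obs()["tool_pos"].round(1),bot.get_obs()["tcp_rot"].round(3),bot.get_obs()["contact_force"].round(1))
```

```text
[636. -53. 460.] [560.4 -52.6 300.7] [3.141 0.    0.004] [-0.   0.3  0.7]
```

View pics/w2.png

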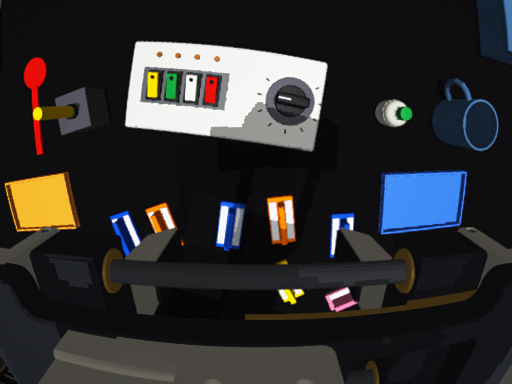

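The overview shows the white console with corners (137,42), (327,64), (314,150) and (126,125), the knob near (290,100), and green at (172,85). The stand is at (82,112) with the stylus handle end at (38,113). The orange tray is at (40,202) and the blue one at (423,200).

Run:
```python
from h import *
im,d,c=load("wrist","w2")
def dep(b): # 3d from depth, median top
    uv=np.argwhere(b)[:,::-1].astype(float);dd=d[b];r=ray(c,uv);zc=r@c["R"][:,2]
    P=c["p"]+r*(dd/zc)[:,None];return P[dd>0]
hsv=cv2.cvtColor(im,cv2.COLOR_RGB2HSV)
w=cv2.inRange(hsv,(0,0,90),(180,60,255));w[:,380:]=0;w[160:]=0;w[:,:115]=0
w=cv2.morphologyEx(w,cv2.MORPH_OPEN,np.ones((3,3)))
cs,_=cv2.findContours(w,cv2.RETR_EXTERNAL,cv2.CHAIN_APPROX_NONE);q=max(cs,key=cv2.contourArea)[:,0].astype(float)
P=plane(c,q,45)[:,:2].astype(np.float32);print("console rect@45",cv2.minAreaRect(P))
pd=dep(w>0);print("console z pct",np.percentile(pd[:,2],[5,50,95]).round(1))
for k,(u,v) in dict(yellow=(152,85),green=(171,86),red=(211,91)).items():
    for b in blobs(im,k,30):
        if abs(b[0][0]-u)<8 and abs(b[0][1]-v)<15: D=dep(b[2]);print(k,b[0],plane(c,b[0],57)[0].round(1),"depth",np.median(D,0).round(1),np.percentile(D[:,2],[5,95]).round(1))
for k in("blue","orange","yellow"):
    for b in blobs(im,k,60):
        D=dep(b[2]);T=D[D[:,2]>np.percentile(D[:,2],97)-5] 
        r=cv2.minAreaRect(T[:,:2].astype(np.float32)) if len(T)>3 else None
        print(k,b[0].round(),np.median(D,0).round(1),np.percentile(D[:,2],[5,50,95]).round(1),np.mean(T,0).round(1),r)
g=np.zeros((384,512),bool);g[70:135,255:330]=1
D=dep(g);h=D[D[:,2]>80];print("knob top",h.mean(0),len(h),np.percentile(h[:,2],[5,50,95]),cv2.minAreaRect(h[:,:2].astype(np.float32)))
cv2.imwrite("pics/knob.png",cv2.resize(im[60:145,245:340,::-1],None,fx=6,fy=6,interpolation=cv2.INTER_CUBIC))
```

```text
console rect@45 ((668.1668090820312, -2.146881103515625), (279.0870666503906, 129.7886962890625), 81.42414855957031)
console z pct [44.5 46.1 51.7]
yellow [152.20774648  84.22887324] [682.2  94.   57. ] depth [682.   93.4  58.7] [49.1 63.9]
green [171.05315615  85.68106312] [678.   66.2  57. ] depth [677.7  65.6  58.5] [51.4 63.9]
red [210.64238411  89.36754967] [670.   10.8  57. ] depth [670.1  10.6  58.9] [53.3 63.6]
blue [508.  22.] [ 836.5 -471.6   80.9] [78.9 80.9 82.6] [ 834.2 -472.3   80.9] ((832.282470703125, -470.7491455078125), (22.525476455688477, 103.84059143066406), 81.49503326416016)
blue [475. 115.] [ 662.4 -377.5   89.5] [ 1.4 89.5 91.7] [ 645.  -387.7   90.4] ((644.0072631835938, -390.3959045410156), (78.30555725097656, 79.0654067993164), 1.1290510892868042)
blue [448.  93.] [ 691.4 -366.8   25.8] [22.1 25.8 36.3] [ 702.9 -359.8   36.4] ((702.9578247070312, -359.8756103515625), (3.250152111053467, 1.2709757089614868), 43.43770980834961)
blue [421. 200.] [ 499.8 -342.     4.9] [ 2.9  4.9 16.5] [ 501.3 -342.2   15.7] ((500.5294189453125, -348.2708740234375), (106.31285
[... 1311 characters left out ...]
1.6 121.8] [ 79.2 121.8 147.6] [656.  226.5 146.6] ((656.167724609375, 227.0240936279297), (17.39518928527832, 15.606656074523926), 80.34388732910156)
yellow [ 56. 200.] [498.6 329.6   4.9] [3.5 4.9 6.5] [497.9 330.4   5.1] ((498.2331848144531, 329.44287109375), (94.26793670654297, 79.28604888916016), 4.710261344909668)
yellow [292. 296.] [ 329.4 -110.9   32.5] [  0.6  32.5 382.5] [584.5 -62.9 383.3] ((584.6891479492188, -63.73651885986328), (1.383115530014038, 5.535083293914795), 6.2880425453186035)
knob top [654.23547029 -95.37432228  89.33105064] 373 [86.96156405 89.53756373 91.13333453] ((654.4500732421875, -95.88871765136719), (41.301597595214844, 14.414820671081543), 79.73869323730469)
```

View pics/knob.png

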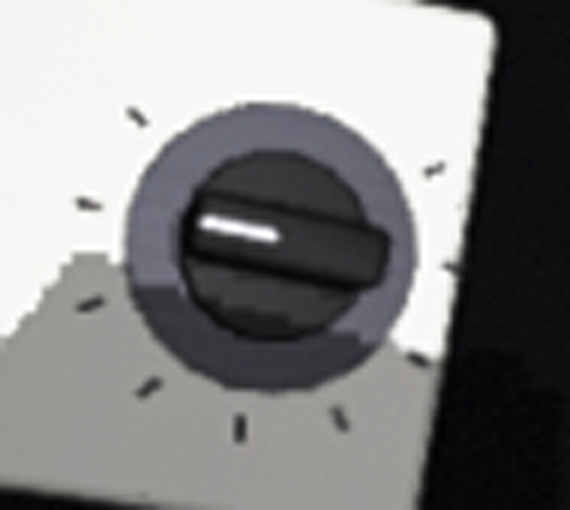

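The knob's tick gap faces away, and the white pointer points left. The dimmer is therefore at about 3.77 rad and needs roughly 216° anticlockwise. Within joint 6's range I can do this in one grip starting at yaw -1.65.

{"method": "send_rows", "body": {
  "rows": [
    {"x":0.2,"y":0.1,"z":0.2,"ax":0,"ay":0,"az":0.15,"jaw":0},
    {"x":0.47,"y":0.217,"z":0.45,"ax":0,"ay":0,"az":0.3,"jaw":0},
    {"x":0.47,"y":0.217,"z":0.75,"ax":0,"ay":0,"az":0.45,"jaw":0},
    {"x":0.47,"y":0.217,"z":0.75,"ax":0,"ay":0,"az":0.6,"jaw":0},
    {"x":0.47,"y":0.217,"z":0.75,"ax":0,"ay":0,"az":0.75,"jaw":0},
    {"x":0.47,"y":0.217,"z":0.75,"ax":0,"ay":0,"az":0.8,"jaw":0},
    {"x":0.47,"y":0.217,"z":0.75,"ax":0,"ay":0,"az":0.8,"jaw":0},
    {"x":0.47,"y":0.217,"z":0.75,"ax":0,"ay":0,"az":0.8,"jaw":0},
    {"x":0.47,"y":0.217,"z":0.75,"ax":0,"ay":0,"az":0.8,"jaw":0},
    {"x":0.47,"y":0.217,"z":0.75,"ax":0,"ay":0,"az":0.8,"jaw":0}
  ]
}}

```text
time: 5.2
tool_pos: [654.7, -95.6, 150.7]
tcp_rot: [3.142, -0.0, -0.834]
contact_force: [-0.7, -0.4, -0.4]
grip_width: 46.0
finger_force: 0.0
```

{"method": "send_rows", "body": {
  "rows": [
    {"x":0,"y":0,"z":0,"ax":0,"ay":0,"az":0.15,"jaw":0},
    {"x":0,"y":0,"z":0,"ax":0,"ay":0,"az":0.3,"jaw":0},
    {"x":0,"y":0,"z":0,"ax":0,"ay":0,"az":0.45,"jaw":0},
    {"x":0,"y":0,"z":0,"ax":0,"ay":0,"az":0.6,"jaw":0},
    {"x":0,"y":0,"z":0,"ax":0,"ay":0,"az":0.775,"jaw":0},
    {"x":0,"y":0,"z":0.1,"ax":0,"ay":0,"az":0.775,"jaw":0},
    {"x":0,"y":0,"z":0.2,"ax":0,"ay":0,"az":0.775,"jaw":0},
    {"x":0,"y":0,"z":0.2,"ax":0,"ay":0,"az":0.775,"jaw":0},
    {"x":0,"y":0,"z":0.2,"ax":0,"ay":0,"az":0.775,"jaw":0},
    {"x":0,"y":0,"z":0.2,"ax":0,"ay":0,"az":0.775,"jaw":0}
  ]
}}

```text
time: 6.45
tool_pos: [655.2, -95.7, 111.9]
tcp_rot: [-3.14, -0.0, -1.646]
contact_force: [0.4, -0.1, -0.4]
grip_width: 45.6
finger_force: 0.0
```

```bash
cat > p.py <<'E'
import sys
from h import *
# usage p.py x y z yaw : tool-frame deltas in move units
o=bot.get_obs();R=Ro.from_euler("xyz",o["tcp_rot"]);t=list(map(float,sys.argv[1:5]))
d=R.inv().apply(np.array(t[:3])-o["tool_pos"])/200
tgt=Ro.from_euler("xyz",[np.pi,0,t[3]]);w=(R.inv()*tgt).as_rotvec()/np.radians(60)
print("d",d.round(4),"rot",w.round(4),"pos",o["tool_pos"].round(1),o["tcp_rot"].round(3),"q",o["joint_positions"].round(2),"F",o["contact_force"].round(1),"t",o["time"])
E
python3 p.py 654.4 -95.9 64 -1.65
```

```text
d [0.001  0.0046 0.2394] rot [-0.0018 -0.0004  0.0041] pos [655.2 -95.7 111.9] [-3.14  -0.    -1.646] q [-0.26  0.69  1.26 -0.    1.19  2.96] F [ 0.4 -0.1 -0.4] t 6.45
```

{"method": "send_rows", "body": {
  "rows": [
    {"x":0,"y":0.004,"z":0.08,"ax":0,"ay":0,"az":0,"jaw":0},
    {"x":0,"y":0.004,"z":0.16,"ax":0,"ay":0,"az":0,"jaw":0},
    {"x":0,"y":0.004,"z":0.235,"ax":0,"ay":0,"az":0,"jaw":0},
    {"x":0,"y":0.004,"z":0.235,"ax":0,"ay":0,"az":0,"jaw":-0.4},
    {"x":0,"y":0.004,"z":0.235,"ax":0,"ay":0,"az":0,"jaw":-1},
    {"x":0,"y":0.004,"z":0.235,"ax":0,"ay":0,"az":0,"jaw":-1},
    {"x":0,"y":0.004,"z":0.235,"ax":0,"ay":0,"az":0,"jaw":-1},
    {"x":0,"y":0.004,"z":0.235,"ax":0,"ay":0,"az":0,"jaw":-1},
    {"x":0,"y":0.004,"z":0.235,"ax":0,"ay":0,"az":0,"jaw":-1},
    {"x":0,"y":0.004,"z":0.235,"ax":0,"ay":0,"az":0,"jaw":-1}
  ]
}}

```text
time: 7.7
tool_pos: [653.5, -95.8, 64.3]
tcp_rot: [3.141, -0.0, -1.646]
contact_force: [-5.1, -1.0, 5.9]
grip_width: 13.5
finger_force: 29.8
```

{"method": "send_rows", "body": {
  "rows": [
    {"x":0,"y":0,"z":0,"ax":0,"ay":0,"az":-0.1,"jaw":-1},
    {"x":0,"y":0,"z":0,"ax":0,"ay":0,"az":-0.2,"jaw":-1},
    {"x":0,"y":0,"z":0,"ax":0,"ay":0,"az":-0.3,"jaw":-1},
    {"x":0,"y":0,"z":0,"ax":0,"ay":0,"az":-0.4,"jaw":-1},
    {"x":0,"y":0,"z":0,"ax":0,"ay":0,"az":-0.5,"jaw":-1},
    {"x":0,"y":0,"z":0,"ax":0,"ay":0,"az":-0.6,"jaw":-1},
    {"x":0,"y":0,"z":0,"ax":0,"ay":0,"az":-0.7,"jaw":-1},
    {"x":0,"y":0,"z":0,"ax":0,"ay":0,"az":-0.8,"jaw":-1},
    {"x":0,"y":0,"z":0,"ax":0,"ay":0,"az":-0.9,"jaw":-1},
    {"x":0,"y":0,"z":0,"ax":0,"ay":0,"az":-1,"jaw":-1}
  ]
}}

```text
time: 8.95
tool_pos: [653.6, -95.7, 64.3]
tcp_rot: [3.141, -0.0, -0.595]
contact_force: [-4.6, -0.9, 5.2]
grip_width: 13.9
finger_force: 29.8
```

{"method": "send_rows", "body": {
  "rows": [
    {"x":0,"y":0,"z":0,"ax":0,"ay":0,"az":-0.1,"jaw":-1},
    {"x":0,"y":0,"z":0,"ax":0,"ay":0,"az":-0.2,"jaw":-1},
    {"x":0,"y":0,"z":0,"ax":0,"ay":0,"az":-0.3,"jaw":-1},
    {"x":0,"y":0,"z":0,"ax":0,"ay":0,"az":-0.4,"jaw":-1},
    {"x":0,"y":0,"z":0,"ax":0,"ay":0,"az":-0.5,"jaw":-1},
    {"x":0,"y":0,"z":0,"ax":0,"ay":0,"az":-0.6,"jaw":-1},
    {"x":0,"y":0,"z":0,"ax":0,"ay":0,"az":-0.7,"jaw":-1},
    {"x":0,"y":0,"z":0,"ax":0,"ay":0,"az":-0.8,"jaw":-1},
    {"x":0,"y":0,"z":0,"ax":0,"ay":0,"az":-0.9,"jaw":-1},
    {"x":0,"y":0,"z":0,"ax":0,"ay":0,"az":-1,"jaw":-1}
  ]
}}

```text
time: 10.2
tool_pos: [654.5, -95.7, 63.8]
tcp_rot: [-3.142, -0.002, 0.447]
contact_force: [0.1, 0.4, 1.8]
grip_width: 26.0
finger_force: 57.8
```

{"method": "send_rows", "body": {
  "rows": [
    {"x":0,"y":0,"z":0,"ax":0,"ay":0,"az":-0.1,"jaw":-1},
    {"x":0,"y":0,"z":0,"ax":0,"ay":0,"az":-0.2,"jaw":-1},
    {"x":0,"y":0,"z":0,"ax":0,"ay":0,"az":-0.3,"jaw":-1},
    {"x":0,"y":0,"z":0,"ax":0,"ay":0,"az":-0.4,"jaw":-1},
    {"x":0,"y":0,"z":0,"ax":0,"ay":0,"az":-0.5,"jaw":-1},
    {"x":0,"y":0,"z":0,"ax":0,"ay":0,"az":-0.6,"jaw":-1},
    {"x":0,"y":0,"z":0,"ax":0,"ay":0,"az":-0.7,"jaw":-1},
    {"x":0,"y":0,"z":0,"ax":0,"ay":0,"az":-0.8,"jaw":-1},
    {"x":0,"y":0,"z":0,"ax":0,"ay":0,"az":-0.9,"jaw":-1},
    {"x":0,"y":0,"z":0,"ax":0,"ay":0,"az":-1,"jaw":-1}
  ]
}}

```text
time: 11.45
tool_pos: [653.2, -78.1, 63.9]
tcp_rot: [-3.136, -0.025, 1.499]
contact_force: [-14.5, 59.8, 21.7]
grip_width: 26.6
finger_force: 29.7
```

```bash
python3 -c "
from h import *
o=bot.get_obs();print(o['moment'].round(2),o['tcp_rot'].round(3))"
```

```text
[ 9.78  2.51 -1.14] [-3.136 -0.025  1.499]
```

{"method": "send_rows", "body": {
  "rows": [
    {"x":0,"y":0,"z":0,"ax":0,"ay":0,"az":-0.04,"jaw":-1},
    {"x":0,"y":0,"z":0,"ax":0,"ay":0,"az":-0.08,"jaw":-1},
    {"x":0,"y":0,"z":0,"ax":0,"ay":0,"az":-0.12,"jaw":-1},
    {"x":0,"y":0,"z":0,"ax":0,"ay":0,"az":-0.16,"jaw":-1},
    {"x":0,"y":0,"z":0,"ax":0,"ay":0,"az":-0.2,"jaw":-1},
    {"x":0,"y":0,"z":0,"ax":0,"ay":0,"az":-0.24,"jaw":-1},
    {"x":0,"y":0,"z":0,"ax":0,"ay":0,"az":-0.28,"jaw":-1},
    {"x":0,"y":0,"z":0,"ax":0,"ay":0,"az":-0.32,"jaw":-1},
    {"x":0,"y":0,"z":0,"ax":0,"ay":0,"az":-0.36,"jaw":-1},
    {"x":0,"y":0,"z":0,"ax":0,"ay":0,"az":-0.4,"jaw":-1}
  ]
}}

```text
time: 12.7
tool_pos: [639.4, -74.9, 62.5]
tcp_rot: [-3.119, -0.041, 1.919]
contact_force: [-49.6, 64.4, 38.1]
grip_width: 0.4
finger_force: 39.5
```

```bash
python3 -c "
from h import *
o=bot.get_obs();print(o['moment'].round(2),o['tcp_rot'].round(3))"
```

```text
[10.09  8.21 -1.01] [-3.119 -0.041  1.919]
```

The bar slipped out because a stop came earlier than I expected. I'll relieve the side force first, then lift and look.

{"method": "send_rows", "body": {
  "rows": [
    {"x":0.06,"y":-0.018,"z":0,"ax":0,"ay":0,"az":0,"jaw":-1},
    {"x":0.124,"y":-0.035,"z":0,"ax":0,"ay":0,"az":0,"jaw":-1},
    {"x":0.124,"y":-0.035,"z":-0.05,"ax":0,"ay":0,"az":0,"jaw":-1},
    {"x":0.124,"y":-0.035,"z":-0.12,"ax":0,"ay":0,"az":0,"jaw":-1},
    {"x":0.124,"y":-0.035,"z":-0.25,"ax":0,"ay":0,"az":0,"jaw":-1},
    {"x":0.124,"y":-0.035,"z":-0.4,"ax":0,"ay":0,"az":0,"jaw":-1},
    {"x":0.124,"y":-0.035,"z":-0.6,"ax":0,"ay":0,"az":0,"jaw":-1},
    {"x":0.124,"y":-0.035,"z":-0.8,"ax":0,"ay":0,"az":0,"jaw":-1},
    {"x":0.124,"y":-0.035,"z":-0.8,"ax":0,"ay":0,"az":0,"jaw":0},
    {"x":0.124,"y":-0.035,"z":-0.8,"ax":0,"ay":0,"az":0,"jaw":0}
  ]
}}

```text
time: 13.95
tool_pos: [639.2, -75.6, 223.9]
tcp_rot: [3.141, 0.001, 1.914]
contact_force: [0.6, -0.1, -0.1]
grip_width: 15.6
finger_force: 0.0
```

Run:
```python
from h import *
im,d,c=snap("wrist","w3");tm,td,tc=snap("top","t3")
o=bot.get_obs();print(o["tool_pos"],o["tcp_rot"],o["joint_positions"].round(2))
yy,xx=np.mgrid[0:384,0:512];uv=np.c_[xx.ravel(),yy.ravel()].astype(float)
r=ray(c,uv);P=c["p"]+r*(d.ravel()/(r@c["R"][:,2]))[:,None]
m=(abs(P[:,0]-654)<35)&(abs(P[:,1]+96)<35)&(P[:,2]>82)&(P[:,2]<95)
print(m.sum(), P[m].mean(0) if m.any() else 0, cv2.minAreaRect(P[m][:,:2].astype(np.float32)) if m.any() else 0)
k=(abs(P[:,0]-654)<50)&(abs(P[:,1]+96)<50)
u=uv[k].astype(int);a,b=u.min(0),u.max(0);print(a,b)
cv2.imwrite("pics/knob3.png",cv2.resize(im[a[1]:b[1],a[0]:b[0],::-1],None,fx=4,fy=4,interpolation=cv2.INTER_CUBIC)[:600,:800])
```

```text
[638.58992332 -75.05040011 222.59712163] [-3.14010698e+00 -7.17638736e-04  1.91402604e+00] [-0.24  0.57  1.17 -0.    1.41 -0.58]
526 [653.52041891 -94.78802961  89.29044879] ((654.1060180664062, -96.14614868164062), (14.531968116760254, 40.70521545410156), 81.14398193359375)
[123 144] [479 383]
```

View pics/w3.png

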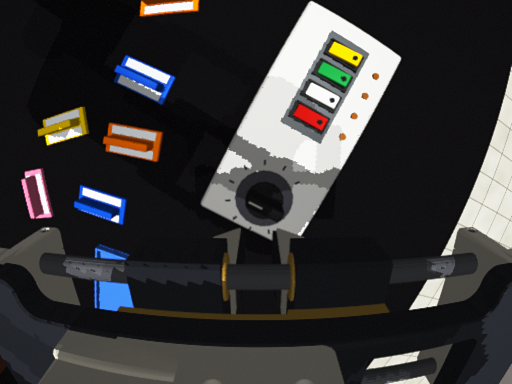

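The bar now lies along console x, so the pointer has gone from left to toward the robot, about 91° anticlockwise. It was held there by a hard stop, although the ticks suggest mid-range. I'll regrip it and test that stop gently.

```bash
python3 p.py 654.2 -96 150 1.914
python3 - <<'E'
import cv2;im=cv2.imread("pics/w3.png")
cv2.imwrite("pics/k3.png",cv2.resize(im[140:250,195:335],None,fx=5,fy=5,interpolation=cv2.INTER_CUBIC))
E
```

```text
d [-0.1252  0.0388  0.3628] rot [-0.0014 -0.0007  0.    ] pos [638.6 -75.1 222.6] [-3.140e+00 -1.000e-03  1.914e+00] q [-0.24  0.57  1.17 -0.    1.41 -0.58] F [-0.2  0.4 -0.4] t 14.05
```

View pics/k3.png

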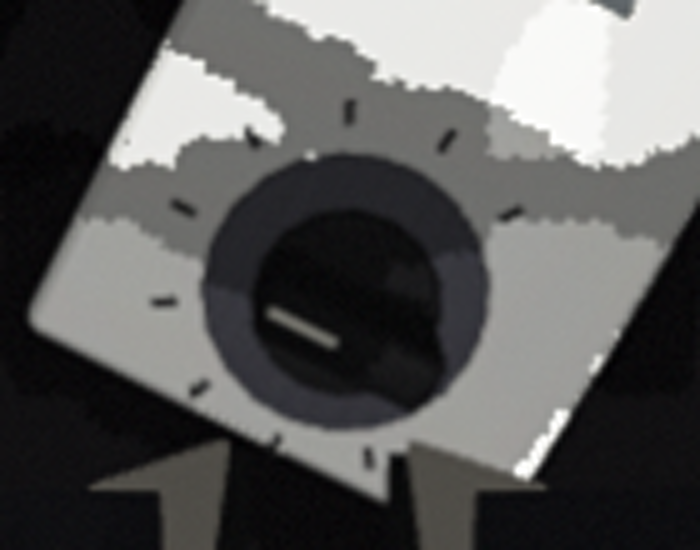

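The white pointer runs left from the hub, toward the robot and the middle tick. Next is the physical test.

{"method": "send_rows", "body": {
  "rows": [
    {"x":-0.125,"y":0.039,"z":0.2,"ax":0,"ay":0,"az":0.15,"jaw":0},
    {"x":-0.125,"y":0.039,"z":0.36,"ax":0,"ay":0,"az":0.3,"jaw":0},
    {"x":-0.125,"y":0.039,"z":0.36,"ax":0,"ay":0,"az":0.45,"jaw":0},
    {"x":-0.125,"y":0.039,"z":0.36,"ax":0,"ay":0,"az":0.6,"jaw":0},
    {"x":-0.125,"y":0.039,"z":0.36,"ax":0,"ay":0,"az":0.75,"jaw":0},
    {"x":-0.125,"y":0.039,"z":0.36,"ax":0,"ay":0,"az":0.9,"jaw":0},
    {"x":-0.125,"y":0.039,"z":0.36,"ax":0,"ay":0,"az":1,"jaw":0},
    {"x":-0.125,"y":0.039,"z":0.36,"ax":0,"ay":0,"az":1,"jaw":0},
    {"x":-0.125,"y":0.039,"z":0.36,"ax":0,"ay":0,"az":1,"jaw":0},
    {"x":-0.125,"y":0.039,"z":0.36,"ax":0,"ay":0,"az":1,"jaw":0}
  ]
}}

```text
time: 15.3
tool_pos: [654.6, -95.5, 151.5]
tcp_rot: [-3.141, 0.0, 0.869]
contact_force: [1.0, 1.0, 0.0]
grip_width: 45.9
finger_force: 0.0
```

{"method": "send_rows", "body": {
  "rows": [
    {"x":0,"y":0,"z":0,"ax":0,"ay":0,"az":0.15,"jaw":0},
    {"x":0,"y":0,"z":0,"ax":0,"ay":0,"az":0.3,"jaw":0},
    {"x":0,"y":0,"z":0,"ax":0,"ay":0,"az":0.45,"jaw":0},
    {"x":0,"y":0,"z":0,"ax":0,"ay":0,"az":0.6,"jaw":0},
    {"x":0,"y":0,"z":0,"ax":0,"ay":0,"az":0.75,"jaw":0},
    {"x":0,"y":0,"z":0,"ax":0,"ay":0,"az":0.9,"jaw":0},
    {"x":0,"y":0,"z":0,"ax":0,"ay":0,"az":0.976,"jaw":0},
    {"x":0,"y":0,"z":0,"ax":0,"ay":0,"az":0.976,"jaw":0},
    {"x":0,"y":0,"z":0.1,"ax":0,"ay":0,"az":0.976,"jaw":0},
    {"x":0,"y":0,"z":0.2,"ax":0,"ay":0,"az":0.976,"jaw":0}
  ]
}}

```text
time: 16.55
tool_pos: [654.8, -95.4, 111.5]
tcp_rot: [3.141, -0.001, -0.152]
contact_force: [-0.8, -0.1, -0.8]
grip_width: 46.0
finger_force: 0.0
```

```bash
python3 p.py 654.2 -96 64 -0.155
```

```text
d [-0.0029  0.0032  0.2375] rot [ 0.0001 -0.0008  0.003 ] pos [654.8 -95.4 111.5] [ 3.141e+00 -1.000e-03 -1.520e-01] q [-0.26  0.69  1.26 -0.    1.19  1.46] F [-0.8 -0.1 -0.8] t 16.55
```

Descend, grip, then turn 0.2 rad anticlockwise in small steps.

{"method": "send_rows", "body": {
  "rows": [
    {"x":-0.003,"y":0.003,"z":0.08,"ax":0,"ay":0,"az":0,"jaw":0},
    {"x":-0.003,"y":0.003,"z":0.16,"ax":0,"ay":0,"az":0,"jaw":0},
    {"x":-0.003,"y":0.003,"z":0.235,"ax":0,"ay":0,"az":0,"jaw":0},
    {"x":-0.003,"y":0.003,"z":0.235,"ax":0,"ay":0,"az":0,"jaw":-0.4},
    {"x":-0.003,"y":0.003,"z":0.235,"ax":0,"ay":0,"az":0,"jaw":-1},
    {"x":-0.003,"y":0.003,"z":0.235,"ax":0,"ay":0,"az":0,"jaw":-1},
    {"x":-0.003,"y":0.003,"z":0.235,"ax":0,"ay":0,"az":0,"jaw":-1},
    {"x":-0.003,"y":0.003,"z":0.235,"ax":0,"ay":0,"az":0,"jaw":-1},
    {"x":-0.003,"y":0.003,"z":0.235,"ax":0,"ay":0,"az":0,"jaw":-1},
    {"x":-0.003,"y":0.003,"z":0.235,"ax":0,"ay":0,"az":0,"jaw":-1}
  ]
}}

```text
time: 17.8
tool_pos: [654.4, -95.8, 65.4]
tcp_rot: [-3.141, -0.001, -0.154]
contact_force: [0.3, 0.7, 5.5]
grip_width: 13.9
finger_force: 30.0
```

{"method": "send_rows", "body": {
  "rows": [
    {"x":0,"y":0,"z":0,"ax":0,"ay":0,"az":-0.03,"jaw":-1},
    {"x":0,"y":0,"z":0,"ax":0,"ay":0,"az":-0.06,"jaw":-1},
    {"x":0,"y":0,"z":0,"ax":0,"ay":0,"az":-0.09,"jaw":-1},
    {"x":0,"y":0,"z":0,"ax":0,"ay":0,"az":-0.12,"jaw":-1},
    {"x":0,"y":0,"z":0,"ax":0,"ay":0,"az":-0.15,"jaw":-1},
    {"x":0,"y":0,"z":0,"ax":0,"ay":0,"az":-0.15,"jaw":-1},
    {"x":0,"y":0,"z":0,"ax":0,"ay":0,"az":-0.15,"jaw":-1},
    {"x":0,"y":0,"z":0,"ax":0,"ay":0,"az":-0.15,"jaw":-1},
    {"x":0,"y":0,"z":0,"ax":0,"ay":0,"az":-0.15,"jaw":-1},
    {"x":0,"y":0,"z":0,"ax":0,"ay":0,"az":-0.15,"jaw":-1}
  ]
}}

```text
time: 19.05
tool_pos: [654.7, -95.8, 65.3]
tcp_rot: [-3.141, -0.002, 0.002]
contact_force: [2.3, 2.9, 6.2]
grip_width: 15.8
finger_force: 34.1
```

```bash
python3 -c "
from h import *
o=bot.get_obs();print(o['moment'].round(2),o['tcp_rot'].round(3),o['grip_width'],o['finger_force'],o['tool_pos'])"
```

```text
[ 0.49 -0.28 -0.92] [-3.141e+00 -2.000e-03  2.000e-03] 15.804109901044923 34.09996731206775 [654.71986417 -95.84958378  65.33655533]
```

A firm stop torque (-0.92 N m against 0.03 N m friction) confirms the dimmer is at its anticlockwise stop. I'll relax, release, lift and go over the stylus.

{"method": "send_rows", "body": {
  "rows": [
    {"x":0,"y":0,"z":0,"ax":0,"ay":0,"az":0.07,"jaw":-1},
    {"x":0,"y":0,"z":0,"ax":0,"ay":0,"az":0.14,"jaw":-1},
    {"x":0,"y":0,"z":0,"ax":0,"ay":0,"az":0.14,"jaw":-1},
    {"x":0,"y":0,"z":0,"ax":0,"ay":0,"az":0.14,"jaw":0},
    {"x":0,"y":0,"z":0,"ax":0,"ay":0,"az":0.14,"jaw":0},
    {"x":0,"y":0,"z":0,"ax":0,"ay":0,"az":0.14,"jaw":0},
    {"x":0,"y":0,"z":-0.1,"ax":0,"ay":0,"az":0.14,"jaw":0},
    {"x":0,"y":0,"z":-0.3,"ax":0,"ay":0,"az":0.14,"jaw":0},
    {"x":0,"y":0,"z":-0.6,"ax":0,"ay":0,"az":0.14,"jaw":0},
    {"x":0,"y":0,"z":-0.8,"ax":0,"ay":0,"az":0.14,"jaw":0}
  ]
}}

```text
time: 20.3
tool_pos: [654.4, -96.2, 227.6]
tcp_rot: [3.141, -0.003, -0.144]
contact_force: [-0.2, -0.0, -0.5]
grip_width: 45.5
finger_force: 0.0
```

{"method": "send_rows", "body": {
  "rows": [
    {"x":-0.03,"y":-0.2,"z":0,"ax":0,"ay":0,"az":0,"jaw":0},
    {"x":-0.06,"y":-0.4,"z":0,"ax":0,"ay":0,"az":0,"jaw":0},
    {"x":-0.09,"y":-0.6,"z":0,"ax":0,"ay":0,"az":0,"jaw":0},
    {"x":-0.12,"y":-0.8,"z":0,"ax":0,"ay":0,"az":0,"jaw":0},
    {"x":-0.12,"y":-0.8,"z":0,"ax":0,"ay":0,"az":-0.15,"jaw":0},
    {"x":-0.12,"y":-0.8,"z":0,"ax":0,"ay":0,"az":-0.3,"jaw":0},
    {"x":-0.12,"y":-0.8,"z":0,"ax":0,"ay":0,"az":-0.45,"jaw":0},
    {"x":-0.12,"y":-0.8,"z":0,"ax":0,"ay":0,"az":-0.6,"jaw":0},
    {"x":-0.12,"y":-0.8,"z":0,"ax":0,"ay":0,"az":-0.75,"jaw":0},
    {"x":-0.12,"y":-0.8,"z":0,"ax":0,"ay":0,"az":-0.75,"jaw":0}
  ]
}}

```text
time: 21.55
tool_pos: [653.1, 65.7, 224.4]
tcp_rot: [-3.141, 0.001, 0.64]
contact_force: [0.4, 0.4, -0.3]
grip_width: 46.1
finger_force: 0.0
```

```bash
python3 p.py 656.2 227 200 1.42
```

```text
d [ 0.4942 -0.6373  0.1217] rot [-4.000e-04  5.000e-04 -7.448e-01] pos [653.1  65.7 224.4] [-3.141e+00  1.000e-03  6.400e-01] q [-0.02  0.59  1.12 -0.    1.43  0.91] F [ 0.4  0.4 -0.3] t 21.55
```

{"method": "send_rows", "body": {
  "rows": [
    {"x":0.1,"y":-0.12,"z":0,"ax":0,"ay":0,"az":-0.15,"jaw":0},
    {"x":0.2,"y":-0.24,"z":0,"ax":0,"ay":0,"az":-0.3,"jaw":0},
    {"x":0.3,"y":-0.36,"z":0,"ax":0,"ay":0,"az":-0.45,"jaw":0},
    {"x":0.32,"y":-0.41,"z":0,"ax":0,"ay":0,"az":-0.6,"jaw":0},
    {"x":0.32,"y":-0.41,"z":0,"ax":0,"ay":0,"az":-0.745,"jaw":0},
    {"x":0.32,"y":-0.41,"z":0,"ax":0,"ay":0,"az":-0.745,"jaw":0},
    {"x":0.32,"y":-0.41,"z":0,"ax":0,"ay":0,"az":-0.745,"jaw":0},
    {"x":0.32,"y":-0.41,"z":0,"ax":0,"ay":0,"az":-0.745,"jaw":0},
    {"x":0.32,"y":-0.41,"z":0,"ax":0,"ay":0,"az":-0.745,"jaw":0},
    {"x":0.32,"y":-0.41,"z":0,"ax":0,"ay":0,"az":-0.745,"jaw":0}
  ]
}}

```text
time: 22.8
tool_pos: [655.4, 169.8, 224.7]
tcp_rot: [3.142, 0.0, 1.421]
contact_force: [0.1, 0.6, -0.6]
grip_width: 45.5
finger_force: 0.0
```

```bash
cat >> h.py <<'E'
def cloud(d,c):
    yy,xx=np.mgrid[0:384,0:512];r=ray(c,np.c_[xx.ravel(),yy.ravel()].astype(float))
    P=c["p"]+r*(d.ravel()/(r@c["R"][:,2]))[:,None];P[d.ravel()==0]=np.nan;return P.reshape(384,512,3)
E
python3 - <<'E'
from h import *
im,d,c=snap("wrist","w4");P=cloud(d,c)
ye=mask(im,"yellow")>0
near=ye&(np.hypot(P[...,0]-656,P[...,1]-227)<40)
Q=P[near];T=Q[Q[:,2]>np.nanmax(Q[:,2])-3];print(len(Q),np.nanpercentile(Q[:,2],[1,50,99]),T.mean(0),cv2.minEnclosingCircle(T[:,:2].astype(np.float32)))
for z0 in range(80,150,15):
    s=Q[abs(Q[:,2]-z0)<5]
    if len(s)>3: print(z0,s.mean(0).round(1),s.min(0).round(1),s.max(0).round(1))
top=(abs(P[...,0]-656)<60)&(abs(P[...,1]-227)<60)&(P[...,2]>57)&(P[...,2]<66)
S=P[top];print("stand top",len(S),np.median(S,0),cv2.minAreaRect(S[:,:2].astype(np.float32)))
im2,d2,c2=load("wrist","w2")
def topc(im,c,d):
    PP=cloud(d,c);m=(mask(im,"yellow")>0)&(abs(PP[...,2]-146)<3)&(np.hypot(PP[...,0]-656,PP[...,1]-227)<25);return np.argwhere(m).mean(0)[::-1]
print("tri",tri(c,topc(im,c,d),c2,topc(im2,c2,d2)))
E
python3 p.py 656.2 227 200 1.42
```

```text
418 [ 63.12256551 146.7978476  148.39635784] [655.66327394 228.73374263 147.00772681] ((655.7644653320312, 228.67556762695312), 8.662819862365723)
95 [658.5 236.5  95.6] [655.7 232.5  91.9] [663.7 237.7  99.4]
125 [659.  236.3 124.2] [654.9 231.9 120.2] [663.8 237.7 129.7]
140 [661.4 234.3 142.3] [655.9 230.3 137.3] [664.4 237.4 145. ]
stand top 2551 [657.07695689 230.79657528  62.9353086 ] ((655.4098510742188, 228.70855712890625), (60.12373352050781, 60.37630081176758), 9.953437805175781)
tri (array([655.31118937, 228.78852933, 143.4242357 ]), np.float64(0.7352616391316823))
d [ 0.2834 -0.0389  0.1234] rot [-0.      0.0001  0.0009] pos [655.4 169.8 224.7] [-3.142  0.     1.421] q [ 0.14  0.64  1.04 -0.    1.46  0.29] F [-0.6 -0.3 -0. ] t 22.85
```

View pics/w4.png

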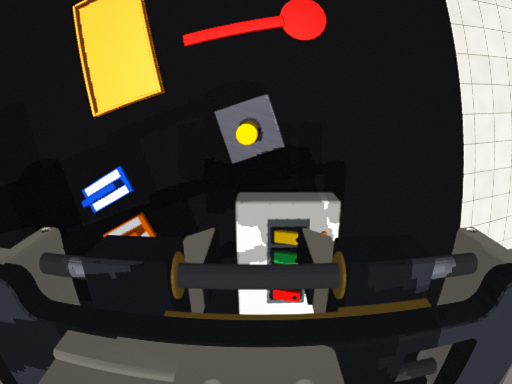

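The stylus top is at (247,133) and the stand around (250,128). They are concentric at world (655.5, 228.7), with the handle top at about z 147.

{"method": "send_rows", "body": {
  "rows": [
    {"x":0.15,"y":-0.02,"z":0,"ax":0,"ay":0,"az":0,"jaw":0},
    {"x":0.291,"y":-0.044,"z":0,"ax":0,"ay":0,"az":0,"jaw":0},
    {"x":0.291,"y":-0.044,"z":0.1,"ax":0,"ay":0,"az":0,"jaw":0},
    {"x":0.291,"y":-0.044,"z":0.25,"ax":0,"ay":0,"az":0,"jaw":0},
    {"x":0.291,"y":-0.044,"z":0.3,"ax":0,"ay":0,"az":0,"jaw":0},
    {"x":0.291,"y":-0.044,"z":0.4,"ax":0,"ay":0,"az":0,"jaw":0},
    {"x":0.291,"y":-0.044,"z":0.5,"ax":0,"ay":0,"az":0,"jaw":0},
    {"x":0.291,"y":-0.044,"z":0.6,"ax":0,"ay":0,"az":0,"jaw":0},
    {"x":0.291,"y":-0.044,"z":0.66,"ax":0,"ay":0,"az":0,"jaw":0},
    {"x":0.291,"y":-0.044,"z":0.66,"ax":0,"ay":0,"az":0,"jaw":0}
  ]
}}

```text
time: 24.1
tool_pos: [655.2, 228.6, 92.2]
tcp_rot: [-3.141, 0.001, 1.421]
contact_force: [-0.3, 1.0, 0.6]
grip_width: 45.9
finger_force: 0.0
```

```bash
python3 p.py 655.5 228.7 92 1.42
```

```text
d [0.0009 0.0015 0.0011] rot [-0.001   0.0005  0.0013] pos [655.2 228.6  92.2] [-3.141e+00  1.000e-03  1.421e+00] q [ 0.23  0.77  1.16 -0.    1.21  0.37] F [-0.3  1.   0.6] t 24.1
```

Close, then lift 80 mm.

{"method": "send_rows", "body": {
  "rows": [
    {"x":0,"y":0.001,"z":0,"ax":0,"ay":0,"az":0,"jaw":-0.4},
    {"x":0,"y":0.001,"z":0,"ax":0,"ay":0,"az":0,"jaw":-0.6},
    {"x":0,"y":0.001,"z":0,"ax":0,"ay":0,"az":0,"jaw":-1},
    {"x":0,"y":0.001,"z":0,"ax":0,"ay":0,"az":0,"jaw":-1},
    {"x":0,"y":0.001,"z":0,"ax":0,"ay":0,"az":0,"jaw":-1},
    {"x":0,"y":0.001,"z":0,"ax":0,"ay":0,"az":0,"jaw":-1},
    {"x":0,"y":0.001,"z":-0.05,"ax":0,"ay":0,"az":0,"jaw":-1},
    {"x":0,"y":0.001,"z":-0.15,"ax":0,"ay":0,"az":0,"jaw":-1},
    {"x":0,"y":0.001,"z":-0.25,"ax":0,"ay":0,"az":0,"jaw":-1},
    {"x":0,"y":0.001,"z":-0.4,"ax":0,"ay":0,"az":0,"jaw":-1}
  ]
}}

```text
time: 25.35
tool_pos: [655.0, 228.5, 172.7]
tcp_rot: [-3.14, 0.001, 1.422]
contact_force: [0.3, 0.7, -0.8]
grip_width: 17.2
finger_force: 30.0
```

```bash
python3 p.py 690.5 64.3 172 1.42
```

```text
d [-0.7855  0.2977  0.0035] rot [-0.002   0.0009  0.0014] pos [655.  228.5 172.7] [-3.140e+00  1.000e-03  1.422e+00] q [ 0.23  0.7   1.06 -0.    1.38  0.37] F [ 0.3  0.7 -0.8] t 25.35
```

{"method": "send_rows", "body": {
  "rows": [
    {"x":-0.1,"y":0.04,"z":0,"ax":0,"ay":0,"az":0,"jaw":-1},
    {"x":-0.2,"y":0.08,"z":0,"ax":0,"ay":0,"az":0,"jaw":-1},
    {"x":-0.35,"y":0.14,"z":0,"ax":0,"ay":0,"az":0,"jaw":-1},
    {"x":-0.5,"y":0.2,"z":0,"ax":0,"ay":0,"az":0,"jaw":-1},
    {"x":-0.65,"y":0.26,"z":0,"ax":0,"ay":0,"az":0,"jaw":-1},
    {"x":-0.75,"y":0.298,"z":0,"ax":0,"ay":0,"az":0,"jaw":-1},
    {"x":-0.785,"y":0.298,"z":0,"ax":0,"ay":0,"az":0,"jaw":-1},
    {"x":-0.785,"y":0.298,"z":0,"ax":0,"ay":0,"az":0,"jaw":-1},
    {"x":-0.785,"y":0.298,"z":0,"ax":0,"ay":0,"az":0,"jaw":-1},
    {"x":-0.785,"y":0.298,"z":0,"ax":0,"ay":0,"az":0,"jaw":-1}
  ]
}}

```text
time: 26.6
tool_pos: [691.0, 65.7, 172.8]
tcp_rot: [3.141, -0.0, 1.423]
contact_force: [0.9, -0.1, -1.2]
grip_width: 17.3
finger_force: 30.0
```

Run:
```python
from h import *
im,d,c=snap("scene","s5");P=cloud(d,c)
g=(mask(im,"green")>0)&(abs(P[...,0]-678)<30)&(abs(P[...,1]-66)<15);print("green",g.sum(),np.median(P[g],0).round(1))
hs=cv2.cvtColor(im,cv2.COLOR_RGB2HSV)
x,y=305,255
cv2.imwrite("pics/s5c.png",cv2.resize(im[190:290,250:390,::-1],None,fx=5,fy=5,interpolation=cv2.INTER_CUBIC))
o=bot.get_obs();print(o["tool_pos"].round(1),o["tcp_rot"].round(3))
# expected pixels of green dot and tip
for X in([690.5,64.3,61],o["tool_pos"]-[0,0,86.2]):
    q=c["R"].T@(np.array(X)-c["p"]);print((q[:2]/q[2]*c["f"]+c["c"]).round(1), ((q[:2]/q[2]*c["f"]+c["c"])-[250,190])*5)
```

```text
green 74 [674.6  64.7  56.5]
[691.1  65.6 172.8] [ 3.141 -0.     1.423]
[306.6 259.7] [282.90679917 348.45136748]
[308.4 255.7] [292.01014153 328.28925101]
```

View pics/s5c.png

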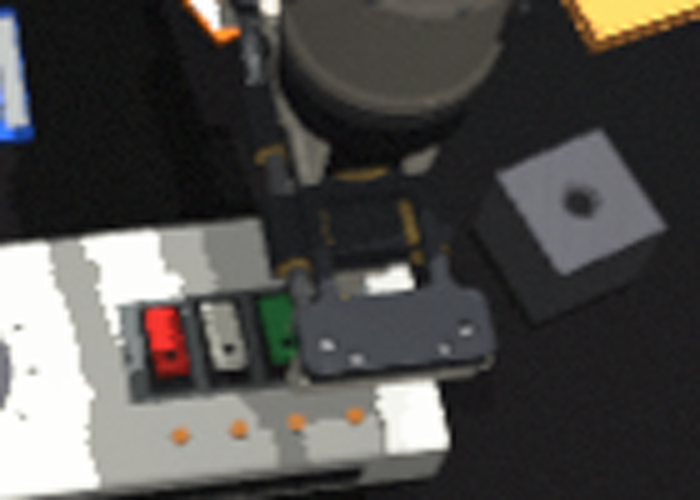

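The green dot is at about (288,355) in the crop, matching its predicted pixel. The tip is lined up, so press slowly.

{"method": "send_rows", "body": {
  "rows": [
    {"x":-0.006,"y":0,"z":0.06,"ax":0,"ay":0,"az":0,"jaw":-1},
    {"x":-0.006,"y":0,"z":0.1,"ax":0,"ay":0,"az":0,"jaw":-1},
    {"x":-0.006,"y":0,"z":0.12,"ax":0,"ay":0,"az":0,"jaw":-1},
    {"x":-0.006,"y":0,"z":0.13,"ax":0,"ay":0,"az":0,"jaw":-1},
    {"x":-0.006,"y":0,"z":0.14,"ax":0,"ay":0,"az":0,"jaw":-1},
    {"x":-0.006,"y":0,"z":0.145,"ax":0,"ay":0,"az":0,"jaw":-1},
    {"x":-0.006,"y":0,"z":0.15,"ax":0,"ay":0,"az":0,"jaw":-1},
    {"x":-0.006,"y":0,"z":0.155,"ax":0,"ay":0,"az":0,"jaw":-1},
    {"x":-0.006,"y":0,"z":0.16,"ax":0,"ay":0,"az":0,"jaw":-1},
    {"x":-0.006,"y":0,"z":0.16,"ax":0,"ay":0,"az":0,"jaw":-1}
  ]
}}

```text
time: 27.9
tool_pos: [691.2, 63.3, 140.8]
tcp_rot: [3.141, 0.0, 1.421]
contact_force: [2.9, -1.3, 2.1]
grip_width: 17.2
finger_force: 30.0
```

{"method": "send_rows", "body": {
  "rows": [
    {"x":0,"y":0,"z":0.003,"ax":0,"ay":0,"az":0,"jaw":-1},
    {"x":0,"y":0,"z":0.006,"ax":0,"ay":0,"az":0,"jaw":-1},
    {"x":0,"y":0,"z":0.009,"ax":0,"ay":0,"az":0,"jaw":-1},
    {"x":0,"y":0,"z":0.012,"ax":0,"ay":0,"az":0,"jaw":-1},
    {"x":0,"y":0,"z":0.012,"ax":0,"ay":0,"az":0,"jaw":-1},
    {"x":0,"y":0,"z":0.012,"ax":0,"ay":0,"az":0,"jaw":-1},
    {"x":0,"y":0,"z":0.012,"ax":0,"ay":0,"az":0,"jaw":-1},
    {"x":0,"y":0,"z":0.012,"ax":0,"ay":0,"az":0,"jaw":-1},
    {"x":0,"y":0,"z":0.012,"ax":0,"ay":0,"az":0,"jaw":-1},
    {"x":0,"y":0,"z":0.012,"ax":0,"ay":0,"az":0,"jaw":-1}
  ]
}}

```text
time: 29.15
tool_pos: [691.5, 63.4, 140.2]
tcp_rot: [3.139, -0.0, 1.422]
contact_force: [0.8, 0.5, 10.8]
grip_width: 17.7
finger_force: 30.0
```

{"method": "send_rows", "body": {
  "rows": [
    {"x":0,"y":0,"z":-0.02,"ax":0,"ay":0,"az":0,"jaw":-1},
    {"x":0,"y":0,"z":-0.06,"ax":0,"ay":0,"az":0,"jaw":-1},
    {"x":0,"y":0,"z":-0.15,"ax":0,"ay":0,"az":0,"jaw":-1},
    {"x":0,"y":0,"z":-0.25,"ax":0,"ay":0,"az":0,"jaw":-1},
    {"x":0.15,"y":-0.06,"z":-0.25,"ax":0,"ay":0,"az":0,"jaw":-1},
    {"x":0.3,"y":-0.12,"z":-0.25,"ax":0,"ay":0,"az":0,"jaw":-1},
    {"x":0.5,"y":-0.2,"z":-0.25,"ax":0,"ay":0,"az":0,"jaw":-1},
    {"x":0.65,"y":-0.26,"z":-0.25,"ax":0,"ay":0,"az":0,"jaw":-1},
    {"x":0.7,"y":-0.29,"z":-0.25,"ax":0,"ay":0,"az":0,"jaw":-1},
    {"x":0.7,"y":-0.29,"z":-0.25,"ax":0,"ay":0,"az":0,"jaw":-1}
  ]
}}

```text
time: 30.4
tool_pos: [653.9, 210.5, 188.0]
tcp_rot: [-3.14, 0.001, 1.423]
contact_force: [0.2, -0.3, 0.4]
grip_width: 17.5
finger_force: 30.0
```

```bash
python3 - <<'E'
from h import *
im,d,c=snap("scene","s6");P=cloud(d,c)
def tilt(k,yc):
    ctr=np.array([668.2+.149*yc,-2.1+.989*yc]);q=P[...,:2]-ctr
    xl=q@[.989,-.149];yl=q@[.149,.989]
    m=(mask(im,k)>0)&(abs(xl)<20)&(abs(yl)<9)
    if k=="white": m=(abs(xl)<15)&(abs(yl)<5)
    m&=P[...,2]>46
    print(k,m.sum(),np.polyfit(xl[m],P[...,2][m],1).round(3))
for k,y in dict(yellow=97,green=69,red=13).items(): tilt(k,y)
HS["white"]=HS["red"];tilt("white",41)
cv2.imwrite("pics/s6c.png",cv2.resize(im[170:290,250:400,::-1],None,fx=5,fy=5,interpolation=cv2.INTER_CUBIC))
E
python3 p.py 655.2 228.6 172 1.42
```

```text
yellow 83 [ 0.246 56.919]
green 97 [-0.314 55.971]
red 82 [ 0.274 57.025]
white 46 [ 0.211 56.886]
d [ 0.0945 -0.0101  0.0803] rot [-0.0005  0.0009  0.0013] pos [654.4 209.6 188.1] [-3.141e+00  1.000e-03  1.421e+00] q [ 0.2   0.68  1.07 -0.    1.4   0.35] F [ 0.5 -0.5 -0.5] t 30.45
```

View pics/s6c.png

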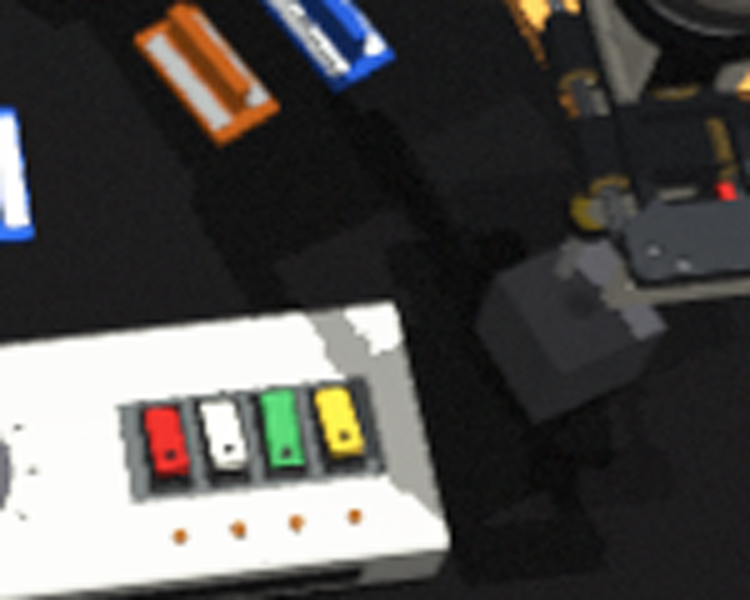

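The green cap now tilts the other way (slope -0.31 against about +0.25 for the rest), so it is fully off and the other three are still on. Next I'll check numerically how the stylus sits in the grip.

Run:
```python
from h import *
o=bot.get_obs();im,d,c=snap("wrist","w7");P=cloud(d,c);t=o["tool_pos"]
print(t.round(1))
r=np.hypot(P[...,0]-t[0],P[...,1]-t[1])
for a in range(-95,0,8):
    m=(r<30)&(abs(P[...,2]-t[2]-a)<4)
    if m.sum()>2: print(a,m.sum(),(np.median(P[m],0)-t).round(1),im[m].mean(0).round())
for n in("scene","top"):
    i2,d2,c2=snap(n,n+"7");Q=cloud(d2,c2);r=np.hypot(Q[...,0]-t[0],Q[...,1]-t[1])
    for a in range(-95,0,12):
        m=(r<30)&(abs(Q[...,2]-t[2]-a)<6)
        if m.sum()>0: print(n,a,m.sum(),(np.median(Q[m],0)-t).round(1),i2[m].mean(0).round())
```

```text
[654.4 209.6 188.1]
-79 23 [  1.1   2.8 -79. ] [70. 71. 72.]
-71 29 [  1.8   2.8 -70.8] [71. 71. 72.]
-63 31 [  1.1   2.7 -63. ] [72. 72. 73.]
-55 13 [  1.7   3.  -56.3] [56. 56. 57.]
-31 44 [  3.2  10.1 -28.6] [12. 12. 13.]
-23 351 [  2.2   7.  -24.1] [32. 27. 13.]
-15 105 [  1.8   7.4 -15. ] [105.  83.   1.]
-7 134 [ 1.5  7.7 -6.7] [106.  83.   1.]
scene -83 6 [  2.1  -3.4 -80.2] [69. 70. 70.]
scene -71 10 [  0.8  -2.4 -71.4] [76. 77. 76.]
scene -59 8 [  2.3  -2.4 -58.9] [79. 80. 79.]
scene -47 4 [  2.1  -4.1 -50.4] [76. 76. 75.]
scene -35 9 [  8.   -4.1 -31. ] [37. 37. 38.]
scene -23 38 [  4.2  -7.5 -25.3] [42. 38. 23.]
scene -11 5 [  2.3  -9.1 -11.3] [101.  85.  30.]
```

The stylus is upright in the grip, about centred. Move it back over the hole and lower it.

{"method": "send_rows", "body": {
  "rows": [
    {"x":0.05,"y":-0.005,"z":0,"ax":0,"ay":0,"az":0,"jaw":-1},
    {"x":0.094,"y":-0.01,"z":0.05,"ax":0,"ay":0,"az":0,"jaw":-1},
    {"x":0.094,"y":-0.01,"z":0.1,"ax":0,"ay":0,"az":0,"jaw":-1},
    {"x":0.094,"y":-0.01,"z":0.12,"ax":0,"ay":0,"az":0,"jaw":-1},
    {"x":0.094,"y":-0.01,"z":0.12,"ax":0,"ay":0,"az":0,"jaw":-1},
    {"x":0.094,"y":-0.01,"z":0.15,"ax":0,"ay":0,"az":0,"jaw":-1},
    {"x":0.094,"y":-0.01,"z":0.18,"ax":0,"ay":0,"az":0,"jaw":-1},
    {"x":0.094,"y":-0.01,"z":0.21,"ax":0,"ay":0,"az":0,"jaw":-1},
    {"x":0.094,"y":-0.01,"z":0.24,"ax":0,"ay":0,"az":0,"jaw":-1},
    {"x":0.094,"y":-0.01,"z":0.24,"ax":0,"ay":0,"az":0,"jaw":-1}
  ]
}}

```text
time: 31.85
tool_pos: [654.9, 229.2, 139.5]
tcp_rot: [-3.14, 0.001, 1.421]
contact_force: [-0.4, 0.5, -0.2]
grip_width: 17.5
finger_force: 30.0
```

```bash
python3 p.py 655.1 228.6 92.5 1.42
```

```text
d [-0.0029  0.0017  0.2349] rot [-0.0012  0.0005  0.0014] pos [654.9 229.2 139.5] [-3.140e+00  1.000e-03  1.421e+00] q [ 0.23  0.73  1.11 -0.    1.31  0.38] F [-0.4  0.5 -0.2] t 31.85
```

{"method": "send_rows", "body": {
  "rows": [
    {"x":-0.003,"y":0.002,"z":0.03,"ax":0,"ay":0,"az":0,"jaw":-1},
    {"x":-0.003,"y":0.002,"z":0.06,"ax":0,"ay":0,"az":0,"jaw":-1},
    {"x":-0.003,"y":0.002,"z":0.09,"ax":0,"ay":0,"az":0,"jaw":-1},
    {"x":-0.003,"y":0.002,"z":0.12,"ax":0,"ay":0,"az":0,"jaw":-1},
    {"x":-0.003,"y":0.002,"z":0.15,"ax":0,"ay":0,"az":0,"jaw":-1},
    {"x":-0.003,"y":0.002,"z":0.18,"ax":0,"ay":0,"az":0,"jaw":-1},
    {"x":-0.003,"y":0.002,"z":0.205,"ax":0,"ay":0,"az":0,"jaw":-1},
    {"x":-0.003,"y":0.002,"z":0.22,"ax":0,"ay":0,"az":0,"jaw":-1},
    {"x":-0.003,"y":0.002,"z":0.232,"ax":0,"ay":0,"az":0,"jaw":-1},
    {"x":-0.003,"y":0.002,"z":0.232,"ax":0,"ay":0,"az":0,"jaw":-1}
  ]
}}

```text
time: 33.1
tool_pos: [655.5, 228.7, 93.8]
tcp_rot: [-3.141, 0.0, 1.422]
contact_force: [0.0, -0.1, 0.6]
grip_width: 17.3
finger_force: 30.0
```

{"method": "send_rows", "body": {
  "rows": [
    {"x":0,"y":0,"z":0,"ax":0,"ay":0,"az":0,"jaw":-0.5},
    {"x":0,"y":0,"z":0,"ax":0,"ay":0,"az":0,"jaw":-0.2},
    {"x":0,"y":0,"z":0,"ax":0,"ay":0,"az":0,"jaw":0},
    {"x":0,"y":0,"z":0,"ax":0,"ay":0,"az":0,"jaw":0},
    {"x":0,"y":0,"z":-0.1,"ax":0,"ay":0,"az":0,"jaw":0},
    {"x":0,"y":0,"z":-0.3,"ax":0,"ay":0,"az":0,"jaw":0},
    {"x":0,"y":0,"z":-0.6,"ax":0,"ay":0,"az":0,"jaw":0},
    {"x":0,"y":0,"z":-0.7,"ax":0,"ay":0,"az":0,"jaw":0},
    {"x":-0.3,"y":0,"z":-0.7,"ax":0,"ay":0,"az":0,"jaw":0},
    {"x":-0.3,"y":0,"z":-0.7,"ax":0,"ay":0,"az":0,"jaw":0}
  ]
}}

```text
time: 34.35
tool_pos: [646.5, 165.8, 234.4]
tcp_rot: [3.141, 0.001, 1.418]
contact_force: [-0.2, 1.3, -0.2]
grip_width: 45.8
finger_force: 0.0
```

Run:
```python
from h import *
im,d,c=snap("wrist","w8");P=cloud(d,c)
m=(mask(im,"yellow")>0)&(np.hypot(P[...,0]-655,P[...,1]-228)<40)&(P[...,2]>70)
Q=P[m];T=Q[Q[:,2]>np.nanmax(Q[:,2])-4];print(T.mean(0),cv2.minEnclosingCircle(T[:,:2].astype(np.float32)))
# slides from top & scene view depth
for n in("top","scene"):
    i,dd,cc=snap(n,n+"8");Q=cloud(dd,cc)
    for k in("blue","orange"):
        for b in blobs(i,k,60):
            q=Q[b[2]];ctr=np.nanmedian(q,0)
            if not(380<ctr[0]<560 and abs(ctr[1])<230):continue
            f=q[(q[:,2]>27)&(q[:,2]<39)]
            r=cv2.minAreaRect(f[:,:2].astype(np.float32)) if len(f)>4 else None
            print(n,k,len(f),r and [np.round(v,1) for v in r],np.percentile(f[:,2],[50,95]).round(1))
```

```text
[656.37944072 228.57010322 146.83700929] ((656.2337646484375, 228.26414489746094), 8.666792869567871)
top blue 59 [array([480. , -28.6]), array([ 8.3, 62.3]), np.float64(81.8)] [34.6 38.1]
top blue 54 [array([ 437.5, -195.4]), array([61.8,  8.1]), np.float64(3.4)] [34.  37.3]
top orange 57 [array([464. , -91.7]), array([62.3,  8.2]), np.float64(7.1)] [34.  38.3]
top orange 59 [array([450.6, 104.3]), array([62.8,  8.9]), np.float64(17.9)] [34.3 37.9]
scene blue 87 [array([436.7, 178.3]), array([65. , 13.5]), np.float64(18.6)] [31.6 36.2]
scene blue 84 [array([482. , -27.5]), array([ 9.9, 63.6]), np.float64(81.7)] [32.4 36.4]
scene blue 76 [array([ 437.5, -195. ]), array([64.1,  9.2]), np.float64(3.6)] [32.4 35.3]
scene orange 83 [array([450.9, 105.6]), array([64.4, 11.1]), np.float64(18.3)] [32.1 35.5]
scene orange 89 [array([465.5, -91.4]), array([64.2, 10.5]), np.float64(7.2)] [32.1 35.6]
```

The stylus is fully seated again with its top at 146.8 mm. The middle blue slide has been knocked to (481,-28), and all five slides are now located. Next I'll fit the trays.

```bash
python3 - <<'E'
from h import *
for n,t,cn in(("wrist","w4","wrist"),("top","top8","top"),("scene","scene8","scene"),("wrist","w2","wrist")):
    i,d,c=load(cn,t);P=cloud(d,c)
    for k,y0 in(("orange",375),("blue",-348)):
        h=cv2.inRange(cv2.cvtColor(i,cv2.COLOR_RGB2HSV),(8,90,60),(32,255,255)) if k=="orange" else mask(i,"blue")
        m=(h>0)&(abs(P[...,0]-500)<85)&(abs(P[...,1]-y0)<110)&(P[...,2]<25)&(P[...,2]>-3)
        if m.sum()<300: continue
        u=np.argwhere(m)[:,::-1]; f=m&(P[...,2]<8); r=m&(P[...,2]>12)&(P[...,2]<20)
        m2=cv2.morphologyEx(r.astype(np.uint8),cv2.MORPH_CLOSE,np.ones((3,3)))
        Q=P[r][:,:2].astype(np.float32)
        print(t,k,m.sum(),[np.round(v,1) for v in cv2.minAreaRect(Q)],"floor z",np.median(P[f][:,2]).round(1),"rim",np.median(P[r][:,2]).round(1))
E
python3 p.py 451 105 200 0.317
```

```text
w4 orange 8021 [array([491.9, 375.3]), array([107.5, 174.7]), np.float64(4.8)] floor z 4.7 rim 16.1
top8 orange 1537 [array([487.8, 401. ]), array([105.8, 123.4]), np.float64(5.4)] floor z 3.8 rim 16.1
top8 blue 2192 [array([ 498.7, -349.9]), array([105.3, 176.9]), np.float64(3.6)] floor z 4.2 rim 15.9
scene8 orange 1168 [array([493.6, 376.5]), array([103.3, 176.2]), np.float64(7.0)] floor z 2.8 rim 14.6
scene8 blue 2839 [array([ 499.3, -348.2]), array([107. , 175.1]), np.float64(3.7)] floor z 2.6 rim 14.4
w2 orange 3474 [array([491.3, 374.6]), array([106. , 177.6]), np.float64(5.2)] floor z 4.2 rim 15.6
w2 blue 4999 [array([ 499.3, -349. ]), array([106.3, 176.8]), np.float64(3.9)] floor z 5.4 rim 16.7
d [-0.4657 -0.9196  0.1693] rot [-2.0000e-04 -4.0000e-04  1.0545e+00] pos [646.7 169.7 233.9] [-3.142 -0.     1.421] q [0.14 0.61 1.06 0.   1.47 0.29] F [0.3 0.8 0.3] t 34.5
```

{"method": "send_rows", "body": {
  "rows": [
    {"x":-0.1,"y":-0.22,"z":0,"ax":0,"ay":0,"az":0.15,"jaw":-0.35},
    {"x":-0.22,"y":-0.45,"z":0,"ax":0,"ay":0,"az":0.3,"jaw":-0.35},
    {"x":-0.35,"y":-0.68,"z":0,"ax":0,"ay":0,"az":0.45,"jaw":-0.35},
    {"x":-0.466,"y":-0.92,"z":0.1,"ax":0,"ay":0,"az":0.6,"jaw":-0.35},
    {"x":-0.466,"y":-0.92,"z":0.3,"ax":0,"ay":0,"az":0.75,"jaw":-0.35},
    {"x":-0.466,"y":-0.92,"z":0.55,"ax":0,"ay":0,"az":0.9,"jaw":-0.35},
    {"x":-0.466,"y":-0.92,"z":0.8,"ax":0,"ay":0,"az":1,"jaw":-0.35},
    {"x":-0.466,"y":-0.92,"z":0.85,"ax":0,"ay":0,"az":1,"jaw":-0.35},
    {"x":-0.466,"y":-0.92,"z":0.85,"ax":0,"ay":0,"az":1,"jaw":-0.35},
    {"x":-0.466,"y":-0.92,"z":0.85,"ax":0,"ay":0,"az":1,"jaw":-0.35}
  ]
}}

```text
time: 35.75
tool_pos: [452.3, 104.9, 65.6]
tcp_rot: [3.14, -0.003, 0.376]
contact_force: [-0.0, -0.1, 1.2]
grip_width: 29.9
finger_force: 0.0
```

```bash
python3 p.py 450.8 105 14 0.316
```

```text
d [-0.0077 -0.0036  0.2578] rot [ 0.001  -0.0031  0.0572] pos [452.3 104.9  65.6] [ 3.14e+00 -3.00e-03  3.76e-01] q [ 0.06  0.44  1.9  -0.    0.8   1.26] F [-0.  -0.1  1.2] t 35.75
```

{"method": "send_rows", "body": {
  "rows": [
    {"x":-0.008,"y":-0.004,"z":0.08,"ax":0,"ay":0,"az":0.057,"jaw":-0.35},
    {"x":-0.008,"y":-0.004,"z":0.18,"ax":0,"ay":0,"az":0.057,"jaw":-0.35},
    {"x":-0.008,"y":-0.004,"z":0.258,"ax":0,"ay":0,"az":0.057,"jaw":-0.35},
    {"x":-0.008,"y":-0.004,"z":0.258,"ax":0,"ay":0,"az":0.057,"jaw":-0.35},
    {"x":-0.008,"y":-0.004,"z":0.258,"ax":0,"ay":0,"az":0.057,"jaw":-1},
    {"x":-0.008,"y":-0.004,"z":0.258,"ax":0,"ay":0,"az":0.057,"jaw":-1},
    {"x":-0.008,"y":-0.004,"z":0.258,"ax":0,"ay":0,"az":0.057,"jaw":-1},
    {"x":-0.008,"y":-0.004,"z":0.258,"ax":0,"ay":0,"az":0.057,"jaw":-1},
    {"x":-0.008,"y":-0.004,"z":0.15,"ax":0,"ay":0,"az":0.057,"jaw":-1},
    {"x":-0.008,"y":-0.004,"z":-0.05,"ax":0,"ay":0,"az":0.057,"jaw":-1}
  ]
}}

```text
time: 37.0
tool_pos: [447.9, 104.6, 73.7]
tcp_rot: [-3.141, 0.003, 0.315]
contact_force: [1.1, 0.3, -1.2]
grip_width: 10.1
finger_force: 30.0
```

```bash
python3 p.py 488.6 413.1 75 0.089
```

```text
d [ 0.6707 -1.404  -0.0079] rot [-0.0004  0.0034  0.2154] pos [447.9 104.6  73.7] [-3.141e+00  3.000e-03  3.150e-01] q [ 0.06  0.42  1.9  -0.    0.83  1.32] F [ 1.1  0.3 -1.2] t 37.0
```

{"method": "send_rows", "body": {
  "rows": [
    {"x":0.05,"y":-0.1,"z":0,"ax":0,"ay":0,"az":0,"jaw":-1},
    {"x":0.1,"y":-0.22,"z":0,"ax":0,"ay":0,"az":0,"jaw":-1},
    {"x":0.17,"y":-0.36,"z":0,"ax":0,"ay":0,"az":0,"jaw":-1},
    {"x":0.24,"y":-0.5,"z":0,"ax":0,"ay":0,"az":0,"jaw":-1},
    {"x":0.31,"y":-0.64,"z":0,"ax":0,"ay":0,"az":0,"jaw":-1},
    {"x":0.37,"y":-0.78,"z":0,"ax":0,"ay":0,"az":0.05,"jaw":-1},
    {"x":0.44,"y":-0.9,"z":0,"ax":0,"ay":0,"az":0.1,"jaw":-1},
    {"x":0.48,"y":-1,"z":0,"ax":0,"ay":0,"az":0.15,"jaw":-1},
    {"x":0.48,"y":-1,"z":0,"ax":0,"ay":0,"az":0.215,"jaw":-1},
    {"x":0.48,"y":-1,"z":0,"ax":0,"ay":0,"az":0.215,"jaw":-1}
  ]
}}

```text
time: 38.25
tool_pos: [478.1, 324.7, 73.7]
tcp_rot: [3.141, 0.001, 0.091]
contact_force: [-0.3, 0.5, 0.3]
grip_width: 9.6
finger_force: 30.0
```

```bash
python3 p.py 488.6 413.1 17.5 0.089
```

```text
d [ 0.0922 -0.4356  0.2807] rot [0.0003 0.0005 0.0015] pos [478.1 324.7  73.7] [3.141e+00 1.000e-03 9.100e-02] q [ 0.46  0.6   1.57 -0.    0.98  1.94] F [-0.3  0.5  0.3] t 38.25
```

{"method": "send_rows", "body": {
  "rows": [
    {"x":0.04,"y":-0.2,"z":0,"ax":0,"ay":0,"az":0,"jaw":-1},
    {"x":0.08,"y":-0.4,"z":0,"ax":0,"ay":0,"az":0,"jaw":-1},
    {"x":0.092,"y":-0.436,"z":0,"ax":0,"ay":0,"az":0,"jaw":-1},
    {"x":0.092,"y":-0.436,"z":0.08,"ax":0,"ay":0,"az":0,"jaw":-1},
    {"x":0.092,"y":-0.436,"z":0.16,"ax":0,"ay":0,"az":0,"jaw":-1},
    {"x":0.092,"y":-0.436,"z":0.22,"ax":0,"ay":0,"az":0,"jaw":-1},
    {"x":0.092,"y":-0.436,"z":0.26,"ax":0,"ay":0,"az":0,"jaw":-1},
    {"x":0.092,"y":-0.436,"z":0.277,"ax":0,"ay":0,"az":0,"jaw":-1},
    {"x":0.092,"y":-0.436,"z":0.277,"ax":0,"ay":0,"az":0,"jaw":-1},
    {"x":0.092,"y":-0.436,"z":0.277,"ax":0,"ay":0,"az":0,"jaw":-0.48}
  ]
}}

```text
time: 39.5
tool_pos: [489.3, 413.3, 19.1]
tcp_rot: [-3.141, -0.001, 0.09]
contact_force: [0.6, -0.5, -0.6]
grip_width: 15.6
finger_force: 0.0
```

{"method": "send_rows", "body": {
  "rows": [
    {"x":0,"y":0,"z":0,"ax":0,"ay":0,"az":0,"jaw":-0.48},
    {"x":0,"y":0,"z":0,"ax":0,"ay":0,"az":0,"jaw":-0.48},
    {"x":0,"y":0,"z":-0.1,"ax":0,"ay":0,"az":0,"jaw":-0.48},
    {"x":0,"y":0,"z":-0.25,"ax":0,"ay":0,"az":0,"jaw":-0.48},
    {"x":-0.05,"y":0.25,"z":-0.3,"ax":0,"ay":0,"az":0,"jaw":-0.35},
    {"x":-0.1,"y":0.5,"z":-0.3,"ax":0,"ay":0,"az":0,"jaw":-0.35},
    {"x":-0.15,"y":0.75,"z":-0.3,"ax":0,"ay":0,"az":0,"jaw":-0.35},
    {"x":-0.2,"y":1,"z":-0.3,"ax":0,"ay":0,"az":0,"jaw":-0.35},
    {"x":-0.2,"y":1,"z":-0.3,"ax":0,"ay":0,"az":0,"jaw":-0.35},
    {"x":-0.2,"y":1,"z":-0.3,"ax":0,"ay":0,"az":0,"jaw":-0.35}
  ]
}}

```text
time: 40.75
tool_pos: [467.6, 210.7, 78.9]
tcp_rot: [-3.141, -0.001, 0.089]
contact_force: [0.7, -0.4, 0.2]
grip_width: 29.6
finger_force: 0.0
```

```bash
python3 p.py 437 178.3 14 0.325
cat > chk.py <<'E'
from h import *
import sys
for n in sys.argv[1:]:
    i,dd,cc=snap(n,n+"_last");Q=cloud(dd,cc)
    for k in("blue","orange"):
        for b in blobs(i,k,40):
            q=Q[b[2]];ctr=np.nanmedian(q,0)
            if not(380<ctr[0]<580 and abs(ctr[1])<460):continue
            f=q[(q[:,2]>28)&(q[:,2]<41)]
            if len(f)<12: continue
            print(n,k,len(f),[np.round(v,1) for v in cv2.minAreaRect(f[:,:2].astype(np.float32))],np.percentile(f[:,2],[50,90]).round(1))
E
python3 chk.py top scene
```

```text
d [-0.1669  0.1477  0.3242] rot [-0.0003 -0.0012 -0.2255] pos [467.6 210.7  78.9] [-3.141e+00 -1.000e-03  8.900e-02] q [0.27 0.49 1.75 0.   0.9  1.76] F [ 0.7 -0.4  0.2] t 40.75
top blue 60 [array([480.1, -28.6]), array([ 8.3, 62.2]), np.float64(81.8)] [34.3 37.8]
top blue 60 [array([ 436.1, -195. ]), array([63.6,  7.9]), np.float64(4.4)] [33.9 38.7]
top blue 35 [array([425.3, 173. ]), array([39.4,  6.9]), np.float64(16.5)] [33.9 37.3]
top orange 68 [array([490.1, 410.3]), array([62. , 10.4]), np.float64(5.9)] [36.2 39.7]
top orange 56 [array([463.9, -91.7]), array([62.5,  8. ]), np.float64(6.8)] [35.6 38.8]
scene blue 37 [array([453.1, 183.3]), array([30.6, 11.1]), np.float64(15.1)] [32.3 34.2]
scene blue 79 [array([480.5, -27.3]), array([ 9.9, 65. ]), np.float64(81.7)] [32.5 35.1]
scene blue 76 [array([ 437.6, -195.2]), array([62.6,  9.2]), np.float64(3.6)] [32.  34.6]
scene orange 102 [array([491.6, 412.2]), array([65.3, 14.3]), np.float64(3.3)] [35.2 38.3]
scene orange 85 [array([465.8, -91.1]), array([65., 10.]), np.float64(6.4)] [32.5 35.1]
```

Slide O1 lies in the orange tray. Next is B1.

{"method": "send_rows", "body": {
  "rows": [
    {"x":-0.085,"y":0.075,"z":0,"ax":0,"ay":0,"az":-0.12,"jaw":-0.35},
    {"x":-0.167,"y":0.148,"z":0.05,"ax":0,"ay":0,"az":-0.226,"jaw":-0.35},
    {"x":-0.167,"y":0.148,"z":0.12,"ax":0,"ay":0,"az":-0.226,"jaw":-0.35},
    {"x":-0.167,"y":0.148,"z":0.22,"ax":0,"ay":0,"az":-0.226,"jaw":-0.35},
    {"x":-0.167,"y":0.148,"z":0.322,"ax":0,"ay":0,"az":-0.226,"jaw":-0.35},
    {"x":-0.167,"y":0.148,"z":0.322,"ax":0,"ay":0,"az":-0.226,"jaw":-0.35},
    {"x":-0.167,"y":0.148,"z":0.322,"ax":0,"ay":0,"az":-0.226,"jaw":-1},
    {"x":-0.167,"y":0.148,"z":0.322,"ax":0,"ay":0,"az":-0.226,"jaw":-1},
    {"x":-0.167,"y":0.148,"z":0.322,"ax":0,"ay":0,"az":-0.226,"jaw":-1},
    {"x":-0.167,"y":0.148,"z":0.322,"ax":0,"ay":0,"az":-0.226,"jaw":-1}
  ]
}}

```text
time: 42.1
tool_pos: [437.0, 178.1, 14.7]
tcp_rot: [3.142, -0.002, 0.326]
contact_force: [0.3, 1.8, 3.7]
grip_width: 9.9
finger_force: 30.0
```

```bash
python3 p.py 502.8 -398.9 85 0.066
```

```text
d [-0.6112  2.8385 -0.3523] rot [-1.000e-04 -1.500e-03  2.482e-01] pos [437.  178.1  14.7] [ 3.142e+00 -2.000e-03  3.260e-01] q [0.22 0.54 1.92 0.   0.68 1.47] F [0.3 1.8 3.7] t 42.1
```

{"method": "send_rows", "body": {
  "rows": [
    {"x":0,"y":0,"z":-0.12,"ax":0,"ay":0,"az":0,"jaw":-1},
    {"x":0,"y":0,"z":-0.28,"ax":0,"ay":0,"az":0,"jaw":-1},
    {"x":-0.02,"y":0.1,"z":-0.35,"ax":0,"ay":0,"az":0,"jaw":-1},
    {"x":-0.05,"y":0.25,"z":-0.35,"ax":0,"ay":0,"az":0,"jaw":-1},
    {"x":-0.09,"y":0.42,"z":-0.35,"ax":0,"ay":0,"az":0,"jaw":-1},
    {"x":-0.13,"y":0.6,"z":-0.35,"ax":0,"ay":0,"az":0,"jaw":-1},
    {"x":-0.17,"y":0.78,"z":-0.35,"ax":0,"ay":0,"az":0,"jaw":-1},
    {"x":-0.2,"y":0.93,"z":-0.35,"ax":0,"ay":0,"az":0,"jaw":-1},
    {"x":-0.21,"y":0.98,"z":-0.35,"ax":0,"ay":0,"az":0,"jaw":-1},
    {"x":-0.21,"y":0.98,"z":-0.35,"ax":0,"ay":0,"az":0,"jaw":-1}
  ]
}}

```text
time: 43.35
tool_pos: [459.3, -21.4, 84.1]
tcp_rot: [-3.141, 0.0, 0.325]
contact_force: [0.1, 0.4, -0.7]
grip_width: 9.7
finger_force: 30.0
```

{"method": "send_rows", "body": {
  "rows": [
    {"x":-0.02,"y":0.08,"z":0,"ax":0,"ay":0,"az":0,"jaw":-1},
    {"x":-0.05,"y":0.22,"z":0,"ax":0,"ay":0,"az":0,"jaw":-1},
    {"x":-0.08,"y":0.38,"z":0,"ax":0,"ay":0,"az":0,"jaw":-1},
    {"x":-0.12,"y":0.55,"z":0,"ax":0,"ay":0,"az":0,"jaw":-1},
    {"x":-0.16,"y":0.72,"z":0,"ax":0,"ay":0,"az":0,"jaw":-1},
    {"x":-0.19,"y":0.88,"z":0,"ax":0,"ay":0,"az":0.06,"jaw":-1},
    {"x":-0.21,"y":0.98,"z":0,"ax":0,"ay":0,"az":0.12,"jaw":-1},
    {"x":-0.21,"y":0.98,"z":0,"ax":0,"ay":0,"az":0.18,"jaw":-1},
    {"x":-0.21,"y":0.98,"z":0,"ax":0,"ay":0,"az":0.248,"jaw":-1},
    {"x":-0.21,"y":0.98,"z":0,"ax":0,"ay":0,"az":0.248,"jaw":-1}
  ]
}}

```text
time: 44.6
tool_pos: [482.4, -220.1, 84.0]
tcp_rot: [-3.141, 0.0, 0.067]
contact_force: [0.2, 0.5, -0.4]
grip_width: 10.0
finger_force: 30.0
```

```bash
python3 p.py 502.8 -398.9 18.5 0.066
```

```text
d [0.0421 0.8991 0.3274] rot [-0.0002  0.0003  0.001 ] pos [ 482.4 -220.1   84. ] [-3.141  0.     0.067] q [-0.57  0.51  1.7   0.    0.94  0.93] F [ 0.2  0.5 -0.4] t 44.6
```

{"method": "send_rows", "body": {
  "rows": [
    {"x":0.01,"y":0.15,"z":0,"ax":0,"ay":0,"az":0,"jaw":-1},
    {"x":0.02,"y":0.35,"z":0,"ax":0,"ay":0,"az":0,"jaw":-1},
    {"x":0.03,"y":0.58,"z":0,"ax":0,"ay":0,"az":0,"jaw":-1},
    {"x":0.042,"y":0.8,"z":0,"ax":0,"ay":0,"az":0,"jaw":-1},
    {"x":0.042,"y":0.899,"z":0,"ax":0,"ay":0,"az":0,"jaw":-1},
    {"x":0.042,"y":0.899,"z":0,"ax":0,"ay":0,"az":0,"jaw":-1},
    {"x":0.042,"y":0.899,"z":0.1,"ax":0,"ay":0,"az":0,"jaw":-1},
    {"x":0.042,"y":0.899,"z":0.2,"ax":0,"ay":0,"az":0,"jaw":-1},
    {"x":0.042,"y":0.899,"z":0.26,"ax":0,"ay":0,"az":0,"jaw":-1},
    {"x":0.042,"y":0.899,"z":0.28,"ax":0,"ay":0,"az":0,"jaw":-1}
  ]
}}

```text
time: 45.85
tool_pos: [502.7, -398.1, 27.6]
tcp_rot: [-3.141, 0.001, 0.068]
contact_force: [-0.7, -0.2, 0.2]
grip_width: 10.2
finger_force: 30.0
```

{"method": "send_rows", "body": {
  "rows": [
    {"x":0,"y":0,"z":0.02,"ax":0,"ay":0,"az":0,"jaw":-1},
    {"x":0,"y":0,"z":0.042,"ax":0,"ay":0,"az":0,"jaw":-1},
    {"x":0,"y":0,"z":0.046,"ax":0,"ay":0,"az":0,"jaw":-1},
    {"x":0,"y":0,"z":0.046,"ax":0,"ay":0,"az":0,"jaw":-0.48},
    {"x":0,"y":0,"z":0.046,"ax":0,"ay":0,"az":0,"jaw":-0.48},
    {"x":0,"y":0,"z":0.046,"ax":0,"ay":0,"az":0,"jaw":-0.48},
    {"x":0,"y":0,"z":-0.05,"ax":0,"ay":0,"az":0,"jaw":-0.48},
    {"x":0,"y":0,"z":-0.28,"ax":0,"ay":0,"az":0,"jaw":-0.48},
    {"x":0,"y":-0.3,"z":-0.28,"ax":0,"ay":0,"az":0,"jaw":-0.35},
    {"x":0,"y":-0.5,"z":-0.28,"ax":0,"ay":0,"az":0,"jaw":-0.35}
  ]
}}

```text
time: 47.1
tool_pos: [496.3, -298.1, 86.2]
tcp_rot: [3.14, -0.002, 0.066]
contact_force: [0.4, -0.0, 0.1]
grip_width: 29.6
finger_force: 0.0
```

```bash
python3 p.py 437.3 -195.2 14 0.063; python3 chk.py top scene
```

```text
d [-0.2608 -0.5335  0.3599] rot [ 0.0013 -0.0018  0.0031] pos [ 496.3 -298.1   86.2] [ 3.14e+00 -2.00e-03  6.60e-02] q [-0.67  0.58  1.56  0.    1.    0.83] F [ 0.4 -0.   0.1] t 47.1
top blue 41 [array([488.7, -29.9]), array([ 8.3, 44. ]), np.float64(81.8)] [35.  37.4]
top blue 15 [array([ 476. , -400.5]), array([12.6,  6.5]), np.float64(8.1)] [36.6 38.8]
top blue 62 [array([ 437.2, -195.8]), array([61.4,  9. ]), np.float64(2.8)] [35.1 37.4]
top orange 75 [array([489.9, 410.6]), array([61.6, 10.6]), np.float64(5.2)] [36.1 39.4]
top orange 56 [array([464.2, -91.6]), array([61.7,  8. ]), np.float64(6.5)] [33.9 37.8]
scene blue 80 [array([481.7, -27.5]), array([ 9.9, 64.4]), np.float64(81.5)] [32.6 35.1]
scene blue 71 [array([ 437.6, -194.2]), array([63.3,  9.4]), np.float64(0.9)] [32.1 35. ]
scene blue 80 [array([ 503. , -398.2]), array([61. , 10.2]), np.float64(6.5)] [35.4 38.5]
scene orange 104 [array([490.9, 410.8]), array([65.1, 12.5]), np.float64(5.7)] [36.1 38.7]
scene orange 86 [array([466.3, -91.4]), array([64.5, 10.1]), np.float64(5.7)] [32.3 35.4]
```

B1 is placed. Next is B3, going to slot 0.

{"method": "send_rows", "body": {
  "rows": [
    {"x":-0.1,"y":-0.2,"z":0,"ax":0,"ay":0,"az":0,"jaw":-0.35},
    {"x":-0.2,"y":-0.42,"z":0,"ax":0,"ay":0,"az":0,"jaw":-0.35},
    {"x":-0.26,"y":-0.534,"z":0.05,"ax":0,"ay":0,"az":0.01,"jaw":-0.35},
    {"x":-0.26,"y":-0.534,"z":0.15,"ax":0,"ay":0,"az":0.01,"jaw":-0.35},
    {"x":-0.26,"y":-0.534,"z":0.25,"ax":0,"ay":0,"az":0.01,"jaw":-0.35},
    {"x":-0.26,"y":-0.534,"z":0.358,"ax":0,"ay":0,"az":0.01,"jaw":-0.35},
    {"x":-0.26,"y":-0.534,"z":0.358,"ax":0,"ay":0,"az":0.01,"jaw":-0.35},
    {"x":-0.26,"y":-0.534,"z":0.358,"ax":0,"ay":0,"az":0.01,"jaw":-1},
    {"x":-0.26,"y":-0.534,"z":0.358,"ax":0,"ay":0,"az":0.01,"jaw":-1},
    {"x":-0.26,"y":-0.534,"z":0.358,"ax":0,"ay":0,"az":0.01,"jaw":-1}
  ]
}}

```text
time: 48.45
tool_pos: [437.7, -196.7, 13.4]
tcp_rot: [3.14, -0.001, 0.056]
contact_force: [-0.7, 0.7, 4.9]
grip_width: 10.0
finger_force: 30.0
```

```bash
python3 p.py 499.5 -349 80 0.066
```

```text
d [ 0.2666  0.7778 -0.3318] rot [ 0.0011 -0.0013 -0.0095] pos [ 437.7 -196.7   13.4] [ 3.14e+00 -1.00e-03  5.60e-02] q [-0.58  0.55  1.89 -0.    0.69  0.93] F [-0.7  0.7  4.9] t 48.45
```

{"method": "send_rows", "body": {
  "rows": [
    {"x":0,"y":0,"z":-0.12,"ax":0,"ay":0,"az":0,"jaw":-1},
    {"x":0,"y":0,"z":-0.28,"ax":0,"ay":0,"az":0,"jaw":-1},
    {"x":0.04,"y":0.12,"z":-0.333,"ax":0,"ay":0,"az":-0.01,"jaw":-1},
    {"x":0.1,"y":0.28,"z":-0.333,"ax":0,"ay":0,"az":-0.01,"jaw":-1},
    {"x":0.16,"y":0.46,"z":-0.333,"ax":0,"ay":0,"az":-0.01,"jaw":-1},
    {"x":0.22,"y":0.64,"z":-0.333,"ax":0,"ay":0,"az":-0.01,"jaw":-1},
    {"x":0.267,"y":0.75,"z":-0.333,"ax":0,"ay":0,"az":-0.01,"jaw":-1},
    {"x":0.267,"y":0.778,"z":-0.333,"ax":0,"ay":0,"az":-0.01,"jaw":-1},
    {"x":0.267,"y":0.778,"z":-0.333,"ax":0,"ay":0,"az":-0.01,"jaw":-1},
    {"x":0.267,"y":0.778,"z":-0.333,"ax":0,"ay":0,"az":-0.01,"jaw":-1}
  ]
}}

```text
time: 49.7
tool_pos: [498.7, -347.7, 79.1]
tcp_rot: [-3.141, 0.001, 0.067]
contact_force: [0.9, -0.2, -0.3]
grip_width: 9.3
finger_force: 30.0
```

{"method": "send_rows", "body": {
  "rows": [
    {"x":0,"y":0,"z":0.1,"ax":0,"ay":0,"az":0,"jaw":-1},
    {"x":0,"y":0,"z":0.2,"ax":0,"ay":0,"az":0,"jaw":-1},
    {"x":0,"y":0,"z":0.27,"ax":0,"ay":0,"az":0,"jaw":-1},
    {"x":0,"y":0,"z":0.3,"ax":0,"ay":0,"az":0,"jaw":-1},
    {"x":0,"y":0,"z":0.31,"ax":0,"ay":0,"az":0,"jaw":-1},
    {"x":0,"y":0,"z":0.31,"ax":0,"ay":0,"az":0,"jaw":-0.48},
    {"x":0,"y":0,"z":0.31,"ax":0,"ay":0,"az":0,"jaw":-0.48},
    {"x":0,"y":0,"z":0.31,"ax":0,"ay":0,"az":0,"jaw":-0.48},
    {"x":0,"y":0,"z":0.2,"ax":0,"ay":0,"az":0,"jaw":-0.48},
    {"x":0,"y":0,"z":0,"ax":0,"ay":0,"az":0,"jaw":-0.48}
  ]
}}

```text
time: 50.95
tool_pos: [498.3, -348.0, 78.4]
tcp_rot: [-3.139, 0.002, 0.066]
contact_force: [0.5, -0.3, 0.7]
grip_width: 23.7
finger_force: 0.0
```

```bash
python3 p.py 481.2 -28 80 -0.144
```

```text
d [ 0.0207 -1.6023 -0.004 ] rot [-0.0021  0.0026  0.2009] pos [ 498.3 -348.    78.4] [-3.139e+00  2.000e-03  6.600e-02] q [-0.74  0.64  1.47 -0.    1.04  0.77] F [ 0.5 -0.3  0.7] t 50.95
```

{"method": "send_rows", "body": {
  "rows": [
    {"x":0,"y":-0.2,"z":0,"ax":0,"ay":0,"az":0,"jaw":-0.35},
    {"x":0,"y":-0.4,"z":0,"ax":0,"ay":0,"az":0,"jaw":-0.35},
    {"x":0.01,"y":-0.6,"z":0,"ax":0,"ay":0,"az":0,"jaw":-0.35},
    {"x":0.01,"y":-0.8,"z":0,"ax":0,"ay":0,"az":0,"jaw":-0.35},
    {"x":0.01,"y":-1,"z":0,"ax":0,"ay":0,"az":0,"jaw":-0.35},
    {"x":0.01,"y":-1,"z":0,"ax":0,"ay":0,"az":0.1,"jaw":-0.35},
    {"x":0.01,"y":-1,"z":0,"ax":0,"ay":0,"az":0.201,"jaw":-0.35},
    {"x":0.01,"y":-1,"z":0,"ax":0,"ay":0,"az":0.201,"jaw":-0.35},
    {"x":0.01,"y":-1,"z":0,"ax":0,"ay":0,"az":0.201,"jaw":-0.35},
    {"x":0.01,"y":-1,"z":0,"ax":0,"ay":0,"az":0.201,"jaw":-0.35}
  ]
}}

```text
time: 52.2
tool_pos: [487.9, -149.2, 79.1]
tcp_rot: [3.142, -0.0, -0.143]
contact_force: [0.2, 0.0, 0.1]
grip_width: 29.7
finger_force: 0.0
```

```bash
python3 p.py 481 -28 14 -0.144; python3 chk.py scene top
```

```text
d [-0.1205 -0.5949  0.3255] rot [ 0.0001 -0.0001  0.0007] pos [ 487.9 -149.2   79.1] [ 3.142 -0.    -0.143] q [-0.45  0.49  1.76 -0.    0.9   1.27] F [0.2 0.  0.1] t 52.2
scene blue 81 [array([481.7, -27.5]), array([ 9.8, 64.3]), np.float64(81.5)] [32.6 35.2]
scene blue 166 [array([ 499.6, -373.8]), array([66.3, 61.6]), np.float64(4.0)] [35.9 38.5]
scene orange 102 [array([490.1, 411.8]), array([65.5, 12.8]), np.float64(5.8)] [35.7 39.1]
scene orange 55 [array([476.6, -90.2]), array([40.4,  9.9]), np.float64(6.9)] [32.8 34.7]
top blue 123 [array([ 499. , -373.8]), array([62.8, 60.9]), np.float64(4.9)] [37.8 40.1]
top blue 58 [array([479.8, -28.6]), array([ 8.3, 61.9]), np.float64(81.8)] [34.3 37.6]
top orange 65 [array([489.8, 410. ]), array([61.6,  9.9]), np.float64(4.1)] [36.8 39.2]
```

B1 and B3 are in the blue tray, about 50 mm apart. Next is B2.

{"method": "send_rows", "body": {
  "rows": [
    {"x":-0.05,"y":-0.25,"z":0,"ax":0,"ay":0,"az":0,"jaw":-0.35},
    {"x":-0.12,"y":-0.5,"z":0,"ax":0,"ay":0,"az":0,"jaw":-0.35},
    {"x":-0.12,"y":-0.595,"z":0.05,"ax":0,"ay":0,"az":0,"jaw":-0.35},
    {"x":-0.12,"y":-0.595,"z":0.15,"ax":0,"ay":0,"az":0,"jaw":-0.35},
    {"x":-0.12,"y":-0.595,"z":0.25,"ax":0,"ay":0,"az":0,"jaw":-0.35},
    {"x":-0.12,"y":-0.595,"z":0.325,"ax":0,"ay":0,"az":0,"jaw":-0.35},
    {"x":-0.12,"y":-0.595,"z":0.325,"ax":0,"ay":0,"az":0,"jaw":-0.35},
    {"x":-0.12,"y":-0.595,"z":0.325,"ax":0,"ay":0,"az":0,"jaw":-1},
    {"x":-0.12,"y":-0.595,"z":0.325,"ax":0,"ay":0,"az":0,"jaw":-1},
    {"x":-0.12,"y":-0.595,"z":0.325,"ax":0,"ay":0,"az":0,"jaw":-1}
  ]
}}

```text
time: 53.55
tool_pos: [481.6, -28.0, 14.7]
tcp_rot: [3.141, -0.001, -0.144]
contact_force: [-0.3, -0.8, 2.0]
grip_width: 9.7
finger_force: 30.0
```

```bash
python3 p.py 496.2 -299.1 80 0.066
```

```text
d [ 0.2672  1.3313 -0.3258] rot [ 0.0003 -0.0013 -0.2006] pos [481.6 -28.   14.7] [ 3.141e+00 -1.000e-03 -1.440e-01] q [-0.22  0.56  1.89 -0.    0.7   1.5 ] F [-0.3 -0.8  2. ] t 53.55
```

{"method": "send_rows", "body": {
  "rows": [
    {"x":0,"y":0,"z":-0.12,"ax":0,"ay":0,"az":0,"jaw":-1},
    {"x":0,"y":0,"z":-0.28,"ax":0,"ay":0,"az":0,"jaw":-1},
    {"x":0.02,"y":0.1,"z":-0.326,"ax":0,"ay":0,"az":0,"jaw":-1},
    {"x":0.05,"y":0.26,"z":-0.326,"ax":0,"ay":0,"az":-0.05,"jaw":-1},
    {"x":0.09,"y":0.44,"z":-0.326,"ax":0,"ay":0,"az":-0.1,"jaw":-1},
    {"x":0.12,"y":0.62,"z":-0.326,"ax":0,"ay":0,"az":-0.15,"jaw":-1},
    {"x":0.16,"y":0.8,"z":-0.326,"ax":0,"ay":0,"az":-0.2,"jaw":-1},
    {"x":0.2,"y":0.95,"z":-0.326,"ax":0,"ay":0,"az":-0.2,"jaw":-1},
    {"x":0.2,"y":1,"z":-0.326,"ax":0,"ay":0,"az":-0.2,"jaw":-1},
    {"x":0.2,"y":1,"z":-0.326,"ax":0,"ay":0,"az":-0.2,"jaw":-1}
  ]
}}

```text
time: 54.8
tool_pos: [491.6, -231.4, 79.2]
tcp_rot: [-3.141, 0.0, 0.064]
contact_force: [0.7, -0.1, -0.9]
grip_width: 9.7
finger_force: 30.0
```

```bash
python3 p.py 496.2 -298.5 18.7 0.066
```

```text
d [0.0016 0.3364 0.3023] rot [-0.0005  0.0005 -0.0016] pos [ 491.6 -231.4   79.2] [-3.141  0.     0.064] q [-0.58  0.54  1.66  0.    0.94  0.93] F [ 0.7 -0.1 -0.9] t 54.8
```

{"method": "send_rows", "body": {
  "rows": [
    {"x":0,"y":0.12,"z":0,"ax":0,"ay":0,"az":0,"jaw":-1},
    {"x":0.002,"y":0.26,"z":0,"ax":0,"ay":0,"az":0,"jaw":-1},
    {"x":0.002,"y":0.336,"z":0,"ax":0,"ay":0,"az":0,"jaw":-1},
    {"x":0.002,"y":0.336,"z":0.06,"ax":0,"ay":0,"az":0,"jaw":-1},
    {"x":0.002,"y":0.336,"z":0.14,"ax":0,"ay":0,"az":0,"jaw":-1},
    {"x":0.002,"y":0.336,"z":0.21,"ax":0,"ay":0,"az":0,"jaw":-1},
    {"x":0.002,"y":0.336,"z":0.27,"ax":0,"ay":0,"az":0,"jaw":-1},
    {"x":0.002,"y":0.336,"z":0.295,"ax":0,"ay":0,"az":0,"jaw":-1},
    {"x":0.002,"y":0.336,"z":0.3,"ax":0,"ay":0,"az":0,"jaw":-1},
    {"x":0.002,"y":0.336,"z":0.3,"ax":0,"ay":0,"az":0,"jaw":-1}
  ]
}}

```text
time: 56.05
tool_pos: [497.1, -298.7, 19.7]
tcp_rot: [3.141, -0.001, 0.065]
contact_force: [0.6, -0.3, -0.3]
grip_width: 9.9
finger_force: 30.0
```

{"method": "send_rows", "body": {
  "rows": [
    {"x":0,"y":0,"z":0,"ax":0,"ay":0,"az":0,"jaw":-0.48},
    {"x":0,"y":0,"z":0,"ax":0,"ay":0,"az":0,"jaw":-0.48},
    {"x":0,"y":0,"z":0,"ax":0,"ay":0,"az":0,"jaw":-0.48},
    {"x":0,"y":0,"z":-0.1,"ax":0,"ay":0,"az":0,"jaw":-0.48},
    {"x":0,"y":0,"z":-0.3,"ax":0,"ay":0,"az":0,"jaw":-0.48},
    {"x":0,"y":-0.25,"z":-0.3,"ax":0,"ay":0,"az":0,"jaw":-0.35},
    {"x":-0.05,"y":-0.5,"z":-0.3,"ax":0,"ay":0,"az":0,"jaw":-0.35},
    {"x":-0.1,"y":-0.75,"z":-0.3,"ax":0,"ay":0,"az":0,"jaw":-0.35},
    {"x":-0.15,"y":-0.95,"z":-0.3,"ax":0,"ay":0,"az":0,"jaw":-0.35},
    {"x":-0.15,"y":-0.95,"z":-0.3,"ax":0,"ay":0,"az":0,"jaw":-0.35}
  ]
}}

```text
time: 57.3
tool_pos: [453.4, -108.5, 79.5]
tcp_rot: [-3.141, 0.001, 0.069]
contact_force: [0.8, -0.8, 0.3]
grip_width: 30.0
finger_force: 0.0
```

```bash
python3 p.py 465.2 -91.4 14 0.119;python3 chk.py scene top
```

```text
d [ 0.065  -0.0812  0.3275] rot [-0.0007  0.001  -0.0482] pos [ 453.4 -108.5   79.5] [-3.141e+00  1.000e-03  6.900e-02] q [-0.4   0.42  1.88  0.    0.85  1.1 ] F [ 0.8 -0.8  0.3] t 57.3
scene blue 241 [array([ 499.3, -349.1]), array([ 65.9, 111.3]), np.float64(3.9)] [36.2 38.6]
scene orange 102 [array([490.5, 411.5]), array([64.1, 12.2]), np.float64(3.4)] [35.4 38.5]
scene orange 87 [array([465.7, -91.5]), array([64.1, 10.1]), np.float64(7.0)] [32.  35.1]
top blue 180 [array([ 497.7, -348.7]), array([ 64.6, 110.7]), np.float64(2.6)] [37.2 39.9]
top orange 69 [array([490.2, 409.7]), array([61.6, 10.3]), np.float64(4.8)] [37.  40.4]
```

All three blue slides are in their tray. Last is the orange slide O2.

{"method": "send_rows", "body": {
  "rows": [
    {"x":0.03,"y":-0.04,"z":0,"ax":0,"ay":0,"az":-0.03,"jaw":-0.35},
    {"x":0.065,"y":-0.081,"z":0,"ax":0,"ay":0,"az":-0.048,"jaw":-0.35},
    {"x":0.065,"y":-0.081,"z":0.06,"ax":0,"ay":0,"az":-0.048,"jaw":-0.35},
    {"x":0.065,"y":-0.081,"z":0.15,"ax":0,"ay":0,"az":-0.048,"jaw":-0.35},
    {"x":0.065,"y":-0.081,"z":0.25,"ax":0,"ay":0,"az":-0.048,"jaw":-0.35},
    {"x":0.065,"y":-0.081,"z":0.325,"ax":0,"ay":0,"az":-0.048,"jaw":-0.35},
    {"x":0.065,"y":-0.081,"z":0.325,"ax":0,"ay":0,"az":-0.048,"jaw":-0.35},
    {"x":0.065,"y":-0.081,"z":0.325,"ax":0,"ay":0,"az":-0.048,"jaw":-1},
    {"x":0.065,"y":-0.081,"z":0.325,"ax":0,"ay":0,"az":-0.048,"jaw":-1},
    {"x":0.065,"y":-0.081,"z":0.325,"ax":0,"ay":0,"az":-0.048,"jaw":-1}
  ]
}}

```text
time: 58.65
tool_pos: [466.8, -94.0, 14.9]
tcp_rot: [3.141, -0.001, 0.116]
contact_force: [-0.2, 0.9, 2.4]
grip_width: 9.6
finger_force: 30.0
```

```bash
python3 p.py 495.4 337.5 80 0.089
```

```text
d [ 0.3914 -2.1263 -0.3265] rot [ 0.0006 -0.0011  0.0255] pos [466.8 -94.   14.9] [ 3.141e+00 -1.000e-03  1.160e-01] q [-0.36  0.55  1.9  -0.    0.69  1.1 ] F [-0.2  0.9  2.4] t 58.65
```

{"method": "send_rows", "body": {
  "rows": [
    {"x":0,"y":0,"z":-0.12,"ax":0,"ay":0,"az":0,"jaw":-1},
    {"x":0,"y":0,"z":-0.28,"ax":0,"ay":0,"az":0,"jaw":-1},
    {"x":0.02,"y":-0.1,"z":-0.326,"ax":0,"ay":0,"az":0,"jaw":-1},
    {"x":0.05,"y":-0.26,"z":-0.326,"ax":0,"ay":0,"az":0,"jaw":-1},
    {"x":0.08,"y":-0.44,"z":-0.326,"ax":0,"ay":0,"az":0,"jaw":-1},
    {"x":0.12,"y":-0.62,"z":-0.326,"ax":0,"ay":0,"az":0,"jaw":-1},
    {"x":0.15,"y":-0.8,"z":-0.326,"ax":0,"ay":0,"az":0.025,"jaw":-1},
    {"x":0.18,"y":-0.95,"z":-0.326,"ax":0,"ay":0,"az":0.025,"jaw":-1},
    {"x":0.18,"y":-1,"z":-0.326,"ax":0,"ay":0,"az":0.025,"jaw":-1},
    {"x":0.18,"y":-1,"z":-0.326,"ax":0,"ay":0,"az":0.025,"jaw":-1}
  ]
}}

```text
time: 59.9
tool_pos: [478.8, 109.1, 79.5]
tcp_rot: [3.141, 0.0, 0.091]
contact_force: [0.0, -0.4, -0.5]
grip_width: 10.0
finger_force: 30.0
```

{"method": "send_rows", "body": {
  "rows": [
    {"x":0.02,"y":-0.1,"z":0,"ax":0,"ay":0,"az":0,"jaw":-1},
    {"x":0.05,"y":-0.26,"z":0,"ax":0,"ay":0,"az":0,"jaw":-1},
    {"x":0.08,"y":-0.44,"z":0,"ax":0,"ay":0,"az":0,"jaw":-1},
    {"x":0.12,"y":-0.62,"z":0,"ax":0,"ay":0,"az":0,"jaw":-1},
    {"x":0.15,"y":-0.8,"z":0,"ax":0,"ay":0,"az":0,"jaw":-1},
    {"x":0.18,"y":-0.95,"z":0,"ax":0,"ay":0,"az":0,"jaw":-1},
    {"x":0.18,"y":-1,"z":0,"ax":0,"ay":0,"az":0,"jaw":-1},
    {"x":0.18,"y":-1,"z":0,"ax":0,"ay":0,"az":0,"jaw":-1},
    {"x":0.18,"y":-1,"z":0,"ax":0,"ay":0,"az":0,"jaw":-1},
    {"x":0.18,"y":-1,"z":0,"ax":0,"ay":0,"az":0,"jaw":-1}
  ]
}}

```text
time: 61.15
tool_pos: [497.2, 310.3, 79.5]
tcp_rot: [3.141, 0.0, 0.088]
contact_force: [0.8, 0.5, -0.2]
grip_width: 9.6
finger_force: 30.0
```

```bash
python3 p.py 495.4 337.5 18.8 0.089
```

```text
d [ 0.0029 -0.1363  0.3037] rot [ 0.0003  0.0002 -0.0007] pos [497.2 310.3  79.5] [3.141 0.    0.088] q [ 0.43  0.6   1.54 -0.    1.    1.91] F [ 0.8  0.5 -0.2] t 61.15
```

Place, release, lift well clear and inspect.

{"method": "send_rows", "body": {
  "rows": [
    {"x":0.003,"y":-0.07,"z":0,"ax":0,"ay":0,"az":0,"jaw":-1},
    {"x":0.003,"y":-0.136,"z":0,"ax":0,"ay":0,"az":0,"jaw":-1},
    {"x":0.003,"y":-0.136,"z":0.05,"ax":0,"ay":0,"az":0,"jaw":-1},
    {"x":0.003,"y":-0.136,"z":0.12,"ax":0,"ay":0,"az":0,"jaw":-1},
    {"x":0.003,"y":-0.136,"z":0.19,"ax":0,"ay":0,"az":0,"jaw":-1},
    {"x":0.003,"y":-0.136,"z":0.25,"ax":0,"ay":0,"az":0,"jaw":-1},
    {"x":0.003,"y":-0.136,"z":0.285,"ax":0,"ay":0,"az":0,"jaw":-1},
    {"x":0.003,"y":-0.136,"z":0.302,"ax":0,"ay":0,"az":0,"jaw":-1},
    {"x":0.003,"y":-0.136,"z":0.302,"ax":0,"ay":0,"az":0,"jaw":-1},
    {"x":0.003,"y":-0.136,"z":0.302,"ax":0,"ay":0,"az":0,"jaw":-1}
  ]
}}

```text
time: 62.4
tool_pos: [495.5, 338.6, 19.4]
tcp_rot: [-3.141, -0.001, 0.089]
contact_force: [-1.1, 0.4, -0.7]
grip_width: 9.6
finger_force: 30.0
```

{"method": "send_rows", "body": {
  "rows": [
    {"x":0,"y":0,"z":0,"ax":0,"ay":0,"az":0,"jaw":-0.48},
    {"x":0,"y":0,"z":0,"ax":0,"ay":0,"az":0,"jaw":-0.48},
    {"x":0,"y":0,"z":0,"ax":0,"ay":0,"az":0,"jaw":-0.48},
    {"x":0,"y":0,"z":-0.1,"ax":0,"ay":0,"az":0,"jaw":-0.48},
    {"x":0,"y":0,"z":-0.3,"ax":0,"ay":0,"az":0,"jaw":-0.48},
    {"x":0,"y":0,"z":-0.6,"ax":0,"ay":0,"az":0,"jaw":-0.48},
    {"x":0,"y":0,"z":-0.9,"ax":0,"ay":0,"az":0,"jaw":-0.48},
    {"x":-0.2,"y":0.3,"z":-1,"ax":0,"ay":0,"az":0,"jaw":-0.3},
    {"x":-0.4,"y":0.6,"z":-1,"ax":0,"ay":0,"az":0,"jaw":-0.3},
    {"x":-0.5,"y":0.9,"z":-1,"ax":0,"ay":0,"az":0,"jaw":-0.3}
  ]
}}

```text
time: 63.65
tool_pos: [416.8, 169.9, 219.4]
tcp_rot: [3.141, -0.001, 0.091]
contact_force: [1.2, -1.1, -0.3]
grip_width: 32.2
finger_force: 0.0
```

{"method": "send_rows", "body": {
  "rows": [
    {"x":0,"y":0,"z":0,"ax":0,"ay":0,"az":0,"jaw":0},
    {"x":0,"y":0,"z":0,"ax":0,"ay":0,"az":0,"jaw":0},
    {"x":0,"y":0,"z":0,"ax":0,"ay":0,"az":0,"jaw":0},
    {"x":0,"y":0,"z":0,"ax":0,"ay":0,"az":0,"jaw":0},
    {"x":0,"y":0,"z":0,"ax":0,"ay":0,"az":0,"jaw":0},
    {"x":0,"y":0,"z":0,"ax":0,"ay":0,"az":0,"jaw":0},
    {"x":0,"y":0,"z":0,"ax":0,"ay":0,"az":0,"jaw":0},
    {"x":0,"y":0,"z":0,"ax":0,"ay":0,"az":0,"jaw":0},
    {"x":0,"y":0,"z":0,"ax":0,"ay":0,"az":0,"jaw":0},
    {"x":0,"y":0,"z":0,"ax":0,"ay":0,"az":0,"jaw":0}
  ]
}}

```text
time: 64.9
tool_pos: [418.1, 171.0, 218.9]
tcp_rot: [3.141, -0.0, 0.089]
contact_force: [-0.5, 0.5, 0.6]
grip_width: 45.9
finger_force: 0.0
```

```bash
python3 chk.py scene top
python3 - <<'E'
from h import *
im,d,c=load("scene","scene_last");P=cloud(d,c)
cv2.imwrite("pics/end.png",cv2.resize(im[120:340,80:460,::-1],None,fx=2.1,fy=2.1,interpolation=cv2.INTER_CUBIC))
k=(abs(P[...,0]-654)<35)&(abs(P[...,1]+96)<35)&(P[...,2]>80)&(P[...,2]<96);print("bar",cv2.minAreaRect(P[k][:,:2].astype(np.float32)))
for kk,yc in dict(yellow=97,green=69,red=13).items():
    q=P[...,:2]-np.array([668.2+.149*yc,-2.1+.989*yc]);xl=q@[.989,-.149];yl=q@[.149,.989]
    m=(mask(im,kk)>0)&(abs(xl)<20)&(abs(yl)<9)&(P[...,2]>46);print(kk,np.polyfit(xl[m],P[...,2][m],1).round(3))
m=(mask(im,"yellow")>0)&(np.hypot(P[...,0]-655,P[...,1]-228)<40)&(P[...,2]>60);print("stylus",np.nanmedian(P[m],0),np.nanmax(P[m][:,2]))
print(bot.get_obs()["tool_pos"].round(),bot.get_obs()["contact_force"].round(1))
E
```

```text
scene blue 242 [array([ 499.3, -349.3]), array([ 65. , 111.3]), np.float64(3.6)] [36.  38.8]
scene orange 207 [array([492.9, 374.6]), array([65.2, 87.5]), np.float64(2.7)] [35.6 38.7]
top blue 175 [array([ 497.7, -349.7]), array([ 65. , 111.6]), np.float64(2.5)] [37.  39.9]
top orange 60 [array([489.6, 410.3]), array([61.8,  9.6]), np.float64(5.5)] [37.3 40.4]
bar ((654.0140991210938, -95.77694702148438), (13.831979751586914, 42.04170608520508), 80.85786437988281)
yellow [ 0.25  56.818]
green [-0.288 56.148]
red [ 0.267 57.175]
stylus [660.34192915 224.59800253 121.48128116] 147.64039853738598
[418. 171. 219.] [-0.6  1.   0.2]
```

View pics/end.png

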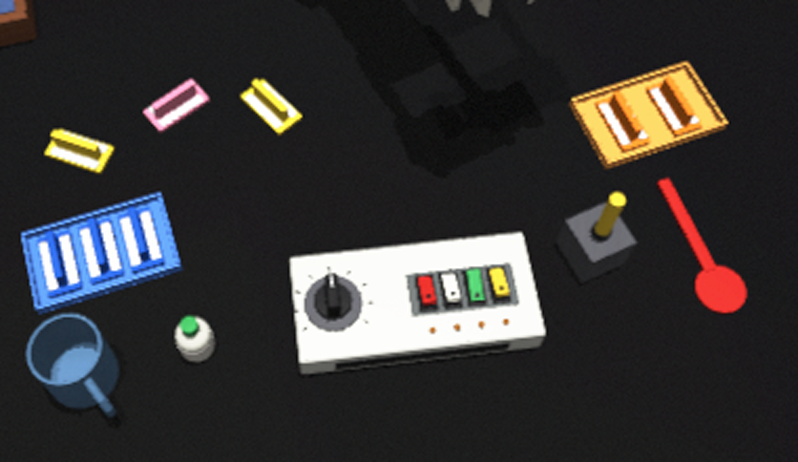

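The final view shows three blue slides in the blue tray and two orange in the orange tray. The stylus is upright at (610,215), green is off with the others on, the knob is at its stop, and the bystanders have not moved.

```bash
python3 -c "
from plant import bot
print(bot.close_job())"
```

```text
the job is handed in; nothing more can be done
None
```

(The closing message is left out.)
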